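# Turn a degreased hatch cover white side up with a flat lifter

## Task

Turn the hatch cover over so that it lies flat on the cork of the turning board, white face up, without the robot ever touching it (it has been degreased). Draw the lifter out of its pigeonhole by the blade, lay it flat on the bench and let go; then take it by the orange handle, slide its blade under the cover between the two rails and tip the cover over the edge of the cork step. Finally lay the lifter flat on the bench again and let go; leave the other things where they stand.

Things in the scene. Friction and masses are not known exactly. Their poses are not given: they have to be found in the camera images.
- board: Fixed plywood turning board; its 6 thick base spans x -90..+120, y -85..+85. Origin on the bench under the step edge (riser, along y). x 0..+120: cork-topped step, full width, top 24 above the bench. Behind it two rails along x, x -80..0, 12 wide, centred at y +58 and -58 (104 free between), tops 18 above the bench: the riser stands 6 above them. (Sizes in mm.)
- cover: Loose stiff laminate plate 80 (x) x 140 (y) x 6, about 0.12 kg, dark grey-green raw face up, white face down. It lies across both rails, its +x edge 1 to 8 short of the riser, its free -x edge some 85 from the riser, overhanging the rail ends. Origin in the middle of the white face; z points out of the raw face: up at the start, down once turned. (Sizes in mm.)
- rack: Fixed plywood pigeonhole holding the lifter: 165 deep (x), 96 wide (y), 78 tall, open at its -x end, which faces the middle of the bench. Origin on the bench under the middle of the opening; the box runs x 0..+165. Floor 26 above the bench, roof underside at 72, 80 wide inside. (Sizes in mm.)
- lifter: Loose lifter, 190 long, 0.12 kg. Aluminium blade 90 (x) x 50 (y) x 5 thick; origin in the middle of its underside, +x to the tip (at x = +45), z up. Behind it a neck climbs to a raised handle; it balances at x = -25, so it lies stably on the blade. At the start it lies on the pigeonhole's floor, handle inside, about 50 of the blade sticking out 26 above the bench. (Sizes in mm.)
- lifter_handle: The lifter's orange handle (rigid part of the lifter, same origin and axes as the lifter): a bar 90 long, 22 wide, 20 tall, from x = -145 to -55, its middle 24 above the blade's underside. (Sizes in mm.)
- filler_tin: Loose bystander: yellow round tin, 90 dia, 59 tall. Origin in the middle of its underside. Leave it standing. (Sizes in mm.)
- sanding_block: Loose bystander: wooden sanding block with cork sole, 110 x 65, 44 tall. Origin in the middle of its underside. Leave it standing. (Sizes in mm.)
- tape_roll: Loose bystander: roll of paper tape lying flat, 96 dia, 36 tall. Origin in the middle of its underside. Leave it standing. (Sizes in mm.)
- wire_spool: Loose bystander: low spool, 84 dia, 46 tall. Origin in the middle of its underside. Leave it standing. (Sizes in mm.)
- resin_jar: Loose bystander: amber jar with red cap, 80 dia, 120 tall. Origin in the middle of its underside. Leave it standing. (Sizes in mm.)
- thinner_can: Loose bystander: steel can with blue band, 72 dia, 120 tall. Origin in the middle of its underside. Leave it standing. (Sizes in mm.)
- mixing_cup: Loose bystander: white plastic cup, 72 dia, 80 tall. Origin in the middle of its underside. Leave it standing. (Sizes in mm.)
Mind the look-alikes: they are no part of the job. Several things have the shape of the lifter; the one meant has the colours described above.

How it is judged:
By the outcome, as a careful person would: the job done as asked, in the order asked, and still so for the second after the job is handed in, with the robot touching nothing.
It also fails if it takes over 72 s, if anything falls off the work surface, if the arm or the gripper's body presses on something with over 40 N, if the wrist force passes 120 N, or if a joint passes its speed limit or range.

## Robot

A 7-joint arm with a two-finger parallel gripper is mounted at the origin on the work surface. World frame = base frame: x ahead of the robot, y to its left, z up, the work surface at z = 0. Lengths are in m, angles in rad, forces in N, time in s.
With the tool pointing down it reaches from about 0.425 to 0.925 m from the base axis. Payload 6.8 kg.
Tool frame: the origin (TCP) lies at the very end of the fingers, on their centre line; the grasp point (between the pads) lies 19 mm behind it; z points along the fingers, y is the line along which they close (so a half turn about z gives the same grasp; the last joint's range is limited). The gripper opens to 85 mm and grips with 20 to 120 N. Pads are 22 mm wide; open, the fingers measure 114 mm over their backs; the gripper's body (76 mm by 85 mm) begins 54 mm behind the grasp point. The pads swing forward as they close: fully open they stand 13 mm farther back than shut.
Start: joints at [-1.374, 0.477, 0.022, 1.555, -0.011, 1.109, -0.083], TCP at [0.203, 0.644, 0.231] pointing down, gripper open.
Joint ranges: [-2.96, 2.96], [-0.34, 2.1], [-1.41, 1.46], [0.24, 2.44], [-1.37, 4.51], [0.17, 1.92], [-2.96, 2.96]. Speed limits (rad/s): [2.39, 2.39, 3.14, 3.14, 3.14, 3.14, 3.14].

## Interface

Orientations are given as a unit quaternion [w, x, y, z].
In Python, from station import get_obs, read_camera, hand_in gives the robot as it stands.
- The arm moves only by the tool arm_command, never from a script. Its argument "commands" is one flat list of numbers, 7 for each row, row after row: the shift along the tool's x, y, z in m, then the turn, a rotation vector about the tool's x, y, z in degrees, then the opening, from 0 (shut) to 1 (fully open). In form: [tx, ty, tz, rx, ry, rz, fingers, tx, ty, tz, rx, ry, rz, fingers, ...]. A call has 1 to 8 rows; each row is the pose to reach, as a shift and turn from the pose commanded when the call began, along the tool's axes at that moment; what a row does not reach only later rows make up. A row lasts 1/10 s, in which the tool goes at most 50 mm and 8.59 degrees, less where a joint would pass 70% of its speed; a pose out of reach is approached as far as the arm can. A call with a gripper value outside its range is refused whole. The fingers move at their own pace and stop on an object; "force" is the grip in N (left out, the last holds). Time passes only in rows, so rows that repeat a pose let the fingers close. It gives the time, the measured TCP pose, the force, the opening and the grip force at its end, in the units of the state.
- get_obs(): the state, without advancing time (a new reading comes with each control period).
- read_camera(name): name is "scene" or "top"; returns a dict with "img" (384x512x3 uint8, red, green, blue), "camera_matrix" (3x3 intrinsics, pixels), "pose" (4x4, takes a point from camera to world coordinates). Camera axes: x right, y down, z forward; pixel columns grow to the right and rows downward; lengths in m; the calibration is good to about 2 mm. A picture is of the moment at which its call begins. There is no depth.
- hand_in(): hands the job in; it is judged then, once.
The state is a dict: "t": time; "q": joint angles; "joint_vel": joint speeds; "joint_torque": joint torques, N m; "eef_pos": TCP position; "tool_rot": TCP orientation; "contact_force": force on the tool from outside, world axes, zero at the start; "torque": the same for the moment, N m; "gripper_width": opening from 0.0 (shut) to 1.0 (fully open); "grasp_force": force on a finger pad.
Only numpy, scipy, OpenCV 4.12 (cv2) and the standard library are available. Lean on these libraries where they do the work, as an engineer would, in place of code of your own. Each camera call takes 0.05 s, during which the arm holds its last target. There are 200 camera calls.

## Working session

There is one attempt and no reset: what is moved stays moved. The work goes in short steps, Python scripts to look and compute and a tool call to move; the robot and the scene stay as the last step left them, time stands still between calls to the robot, and variables do not carry over. Pictures are saved under pics/ and viewed, at most 10 in all, crops included, and the job is handed in when it is done.

Besides the shell and the picture viewer there is one more tool, called after ">>>" as name(argument=value, ...) on one line, values as JSON. arm_command: Moves the arm, as the interface text tells. Its arguments: {"type":"object","properties":{"commands":{"type":"array","items":{"type":"number"}},"force":{"type":"number"}},"required":["commands"]}

```bash
ls; mkdir -p pics; python3 - <<'E'
from station import *
import cv2, numpy as np
np.set_printoptions(precision=4,suppress=True)
o=get_obs(); print(o)
for n in ("scene","top"):
    c=read_camera(n); cv2.imwrite(f"pics/{n}0.png",c["img"][:,:,::-1]); np.savez(f"{n}0.npz",**c)
    print(c["camera_matrix"],c["pose"])
E
```

```text
pics
{'t': 0.0, 'q': array([-1.3741,  0.4778,  0.0223,  1.5564, -0.0115,  1.1093, -0.0831]), 'joint_vel': array([-0.0003,  0.0001,  0.0003,  0.0019,  0.0003, -0.0002,  0.    ]), 'joint_torque': array([ -0.0006, -59.6439,   1.6078, -28.1193,   0.0125,   0.0095,
         0.    ]), 'eef_pos': array([0.2024, 0.6433, 0.2303]), 'tool_rot': array([-0.0001,  0.1518,  0.9884, -0.0009]), 'contact_force': array([0.5413, 0.8656, 0.0736]), 'torque': array([-0.0083, -0.0572,  0.0012]), 'grasp_force': 0.0, 'gripper_width': 1.0002654713579298}
[[388.7056   0.     255.1225]
 [  0.     388.7056 193.8098]
 [  0.       0.       1.    ]] [[-0.7504  0.4839 -0.4504  1.0081]
 [ 0.661   0.5439 -0.517   0.5604]
 [-0.0052 -0.6856 -0.7279  0.8758]
 [ 0.      0.      0.      1.    ]]
[[429.4995   0.     257.6842]
 [  0.     429.4995 195.7157]
 [  0.       0.       1.    ]] [[-0.0071 -0.9836  0.1804  0.2536]
 [-0.9999  0.0055 -0.0094 -0.022 ]
 [ 0.0082 -0.1805 -0.9835  1.3428]
 [ 0.      0.      0.      1.    ]]
```

View pics/scene0.png

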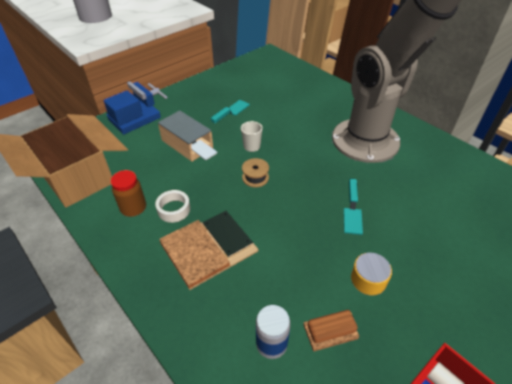

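View pics/top0.png

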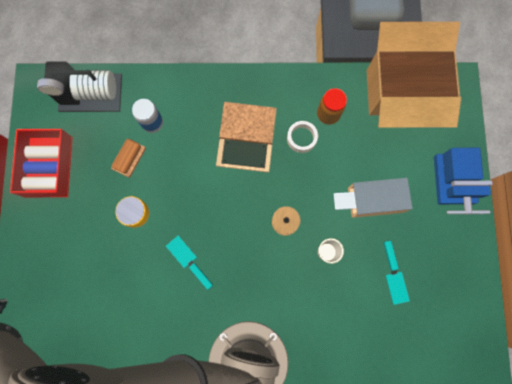

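The top view shows the rack with its grey roof at (383,197) and a light blade sticking out at (344,201), and the board with cork at (248,122) and the dark cover at (245,154). Lifter-shaped candidates are cyan at (190,262), cyan at (397,275), and the aluminium blade in the rack at (344,201). The last one fits, because it has an aluminium blade and lies in the pigeonhole. I'll confirm it in an enlarged crop.

```bash
cat > h.py <<'E'
import numpy as np, cv2
from scipy.spatial.transform import Rotation as R
np.set_printoptions(precision=4,suppress=True)
def plane(c,uv,z):
    uv=np.atleast_2d(np.asarray(uv,float)); d=np.c_[uv,np.ones(len(uv))]@np.linalg.inv(c["camera_matrix"]).T@c["pose"][:3,:3].T
    o=c["pose"][:3,3]; return (o+d*((z-o[2])/d[:,2])[:,None])[:,:2]
def px(c,p):
    p=np.atleast_2d(np.asarray(p,float)); q=(p-c["pose"][:3,3])@c["pose"][:3,:3]@c["camera_matrix"].T; return q[:,:2]/q[:,2:]
def box(c,m,z):
    "largest blob of mask -> pixel quad, world centre (minAreaRect), size, angle deg"
    n,l,s,_=cv2.connectedComponentsWithStats(m.astype(np.uint8)); k=1+np.argmax(s[1:,4])
    v,u=np.where(l==k); w=plane(c,np.c_[u,v],z)
    r=cv2.minAreaRect((w*1000).astype(np.float32)); return s[k],r,cv2.boxPoints(r)
E
python3 - <<'E'
from h import *
S=dict(np.load("scene0.npz"));T=dict(np.load("top0.npz"))
a=cv2.resize(S["img"][95:165,145:235],None,fx=4,fy=4,interpolation=cv2.INTER_CUBIC)
b=cv2.resize(T["img"][170:225,325:420],None,fx=4,fy=4,interpolation=cv2.INTER_CUBIC)
e=cv2.resize(T["img"][95:180,205:285],None,fx=4,fy=4,interpolation=cv2.INTER_CUBIC)
f=cv2.resize(S["img"][205:290,155:262],None,fx=3.7,fy=3.5,interpolation=cv2.INTER_CUBIC)
out=np.zeros((600,800,3),np.uint8)
for im,(y,x) in ((a,(0,0)),(b,(0,400)),(f,(290,0)),(e,(240,420))):
    im=im[:600-y,:800-x]; out[y:y+im.shape[0],x:x+im.shape[1]]=im
cv2.imwrite("pics/crop.png",out[:,:,::-1])
I=T["img"].astype(int); print(I[200,340:352].tolist(),I[197,383],I[154,245],I[122,248],I[167,245])
E
```

```text
[[228, 236, 240], [229, 237, 240], [229, 237, 241], [230, 237, 241], [229, 236, 240], [231, 238, 241], [229, 237, 241], [230, 237, 241], [229, 236, 240], [229, 236, 240], [229, 237, 240], [230, 237, 241]] [132 144 152] [63 78 66] [219 161 113] [240 207 161]
```

View pics/crop.png

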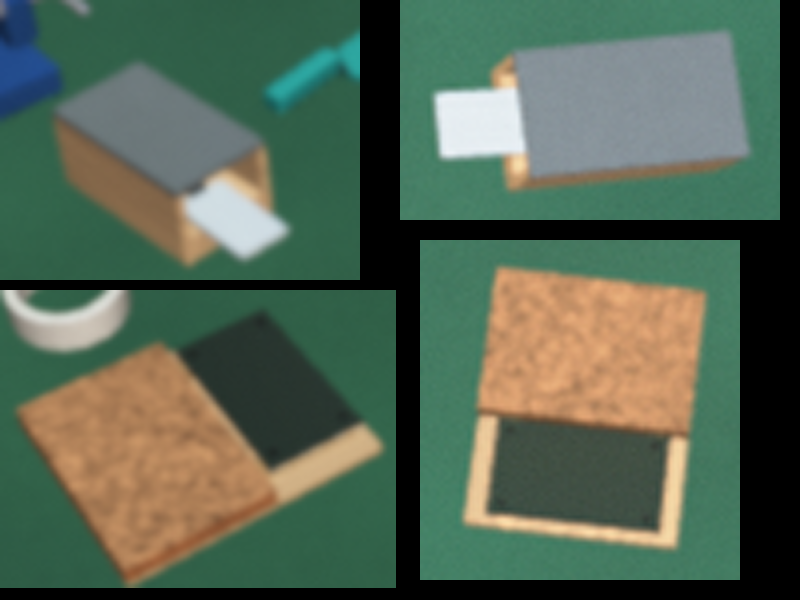

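The crop shows that the rack's lifter has the light aluminium blade, and its handle is hidden inside the box; the look-alikes are plain cyan. The cover lies across the rails with its +x edge near the riser. Next I'll measure.

```bash
python3 - <<'E'
from h import *
for n in ("top","scene"):
    C=dict(np.load(n+"0.npz")); I=C["img"].astype(int); r,g,b=I[...,0],I[...,1],I[...,2]
    win=np.zeros(I.shape[:2],bool)
    wb,wr=((slice(95,180),slice(205,285)),(slice(170,225),slice(325,420))) if n=="top" else ((slice(205,290),slice(155,262)),(slice(95,165),slice(145,235)))
    B=win.copy();B[wb]=1;Rk=win.copy();Rk[wr]=1
    dark=B&(r<95)&(g<100)&(abs(r-g)<30)&(g-r<25) if n=="top" else B&(g<62)&(g-r<22)&(r<60)
    cork=B&(r-b>60)&(r>150)&(b<140) if n=="top" else B&(r-b>40)&(r>120)
    grey=Rk&(abs(r-b)<40)&(r>85)&(r<170)&(b>g-5); wh=Rk&(r>190)&(b>205)
    for nm,m,z in (("cover",dark,.024),("cork",cork,.024),("roof",grey,.078),("blade",wh,.031)):
        s,q,bp=box(C,m,z); print(n,nm,s,np.round(q[0],1),np.round(q[1],1),round(q[2],1)); print(np.round(bp,1).tolist())
# bystanders approx
T=dict(np.load("top0.npz"))
for nm,uv,z in (("tin",(131,211),.059),("block",(128,157),.044),("tape",(302,137),.036),("spool",(286,221),.046),("jar",(333,100),.12),("can",(144,110),.12),("cup",(331,251),.08),("cyanL",(190,262),.02),("cyanR",(397,275),.02),("cyanRh",(390,245),.02)):
    print(nm,plane(T,uv,z)*1000)
E
```

```text
top cover [222 140  45  27 989] [634.7   7.6] [133.1  78.2] 82.9
[[587.7000122070312, -53.70000076293945], [665.2999877929688, -63.29999923706055], [681.7000122070312, 68.80000305175781], [604.0999755859375, 78.4000015258789]]
top cork [ 220  102   56   41 1871] [733.8  -3.2] [169.3 126.9] 83.1
[[660.5999755859375, -79.5], [786.5, -94.9000015258789], [807.0, 73.19999694824219], [681.0, 88.5]]
top roof [ 354  178   58   36 1717] [ 484.3 -407.7] [ 96.  165.5] 5.1
[[429.1000061035156, -329.5], [444.0, -494.3999938964844], [539.5, -485.79998779296875], [524.7000122070312, -320.8999938964844]]
top blade [334 192  22  17 319] [ 478.8 -303.8] [48.6 63.4] 3.8
[[452.3999938964844, -273.79998779296875], [456.70001220703125, -337.0], [505.1000061035156, -333.79998779296875], [500.8999938964844, -270.5]]
scene cover [ 204  212   47   43 1018] [635.   10.3] [133.1  73.3] 82.9
[[590.5, -51.29999923706055], [663.2000122070312, -60.29999923706055], [679.5999755859375, 71.80000305175781], [606.9000244140625, 80.80000305175781]]
scene cork [ 160  221   98   68 3004] [699.5  10.8] [184.7 204.6] 82.8
[[
[... 155 characters left out ...]
] [ 486.3 -396.4] [ 94.6 175.5] 5.5
[[430.70001220703125, -313.6000061035156], [447.70001220703125, -488.29998779296875], [541.9000244140625, -479.20001220703125], [525.0, -304.5]]
scene blade [192 141  23  17 212] [ 480.7 -312.7] [44.4 86.4] 1.8
[[457.20001220703125, -270.20001220703125], [459.8999938964844, -356.6000061035156], [504.20001220703125, -355.20001220703125], [501.6000061035156, -268.79998779296875]]
tin [[444.4143 347.7054]]
block [[616.8385 369.1775]]
tape [[ 682.0898 -176.5277]]
spool [[ 412.8627 -119.8224]]
jar [[ 770.7521 -263.3891]]
can [[741.046  305.3247]]
cup [[ 319.6439 -247.2534]]
cyanL [[292.4343 172.731 ]]
cyanR [[ 249.0676 -455.9181]]
cyanRh [[ 339.887  -440.3097]]
```

```bash
cat >> h.py <<'E'
def Rt(o): w,x,y,z=o["tool_rot"]; return R.from_quat([x,y,z,w])
def tool(yaw_y,tilt=0):
    "tool down, tool y at yaw (deg); tilt>0: tool z turned forward (towards tool-y x up side), about tool y"
    a=np.radians(yaw_y); y=np.array([np.cos(a),np.sin(a),0]); z=np.array([0,0,-1.]); x=np.cross(y,z)
    return R.from_matrix(np.c_[x,y,z])*R.from_euler("y",tilt,degrees=True)
def go(o,p,rot):
    c=Rt(o); return np.r_[c.inv().apply(np.asarray(p)-o["eef_pos"]),np.degrees((c.inv()*rot).as_rotvec())]
E
python3 - <<'E'
from h import *; from station import get_obs
o=get_obs(); print(go(o,[.55,.15,.25],tool(4)),tool(4).as_matrix(),go(o,[.55,.15,.25],tool(60)))
E
```

```text
[-0.4796 -0.3664 -0.0189 -0.0782  0.0622 68.5386] [[-0.0698  0.9976  0.    ]
 [ 0.9976  0.0698  0.    ]
 [ 0.      0.     -1.    ]] [-0.4796 -0.3664 -0.0189 -0.0927  0.0172 12.5386]
```

>>> arm_command(commands=[-0.48,-0.366,-0.02,0,0,30,1,-0.48,-0.366,-0.02,0,0,30,1,-0.48,-0.366,-0.02,0,0,30,1,-0.48,-0.366,-0.02,0,0,30,1,-0.48,-0.366,-0.02,0,0,30,1,-0.48,-0.366,-0.02,0,0,30,1,-0.48,-0.366,-0.02,0,0,30,1,-0.48,-0.366,-0.02,0,0,30,1])

```text
t: 0.9
eef_pos: [0.4337, 0.3153, 0.2445]
tool_rot: [-0.0, 0.402, 0.915, -0.0]
contact_force: [0.8, 0.8, -0.3]
gripper_width: 0.998
grasp_force: 0.0
```

```bash
python3 - <<'E'
from h import *; from station import get_obs
o=get_obs(); print(o["t"],o["q"],o["eef_pos"],go(o,[.55,-.05,.25],tool(4)),go(o,[.479,-.286,.13],tool(4)))
E
```

```text
0.9 [-0.9725  0.2362  0.2699  1.8874 -0.0731  1.0277  0.0707] [0.4337 0.3153 0.2445] [-0.3478 -0.1614 -0.0056 -0.0172 -0.0038 38.5497] [-0.4737 -0.3732  0.1145 -0.0172 -0.0038 38.5497]
```

>>> arm_command(commands=[-0.348,-0.161,-0.006,0,0,38.5,1,-0.348,-0.161,-0.006,0,0,38.5,1,-0.348,-0.161,-0.006,0,0,38.5,1,-0.348,-0.161,-0.006,0,0,38.5,1,-0.348,-0.161,-0.006,0,0,38.5,1,-0.348,-0.161,-0.006,0,0,38.5,1,-0.348,-0.161,-0.006,0,0,38.5,1,-0.348,-0.161,-0.006,0,0,38.5,1])

```text
t: 1.7
eef_pos: [0.5498, -0.052, 0.2506]
tool_rot: [0.0, 0.683, 0.73, -0.0]
contact_force: [-0.5, 0.0, 0.1]
gripper_width: 1.006
grasp_force: 0.0
```

```bash
python3 - <<'E'
from h import *; from station import get_obs
o=get_obs(); print(o["t"],o["q"],o["eef_pos"],go(o,[.479,-.286,.13],tool(4)))
E
```

```text
1.7 [-0.4948  0.2817  0.5835  1.8604 -0.1762  1.0506  0.2258] [ 0.5498 -0.052   0.2506] [-0.2286 -0.0864  0.1209  0.0121  0.0607 -0.1495]
```

>>> arm_command(commands=[-0.2286,-0.0864,0.121,0,0,0,1,-0.2286,-0.0864,0.121,0,0,0,1,-0.2286,-0.0864,0.121,0,0,0,1,-0.2286,-0.0864,0.121,0,0,0,1,-0.2286,-0.0864,0.121,0,0,0,1,-0.2286,-0.0864,0.121,0,0,0,1,-0.2286,-0.0864,0.121,0,0,0,1,-0.2286,-0.0864,0.121,0,0,0,1])

```text
t: 2.5
eef_pos: [0.4794, -0.2819, 0.1292]
tool_rot: [-0.0, 0.682, 0.731, -0.0]
contact_force: [-0.2, -0.3, 0.2]
gripper_width: 0.999
grasp_force: 0.0
```

```bash
python3 - <<'E'
from h import *; from station import *
o=get_obs(); print(o["t"],o["q"],o["eef_pos"],go(o,[.479,-.286,.010],tool(4)))
out=[]
for n,(a,b) in (("scene",((60,200),(120,280))),("top",((130,250),(290,420)))):
    c=read_camera(n); out.append(cv2.resize(c["img"][a[0]:a[1],b[0]:b[1]],(390,390)))
cv2.imwrite("pics/pre.png",np.hstack(out)[:,:,::-1])
E
```

```text
2.5 [-0.024   0.4571  0.5724  1.9644 -0.335   0.8147  0.8046] [ 0.4794 -0.2819  0.1292] [-0.0041 -0.0006  0.1192 -0.0414 -0.037  -0.0122]
```

View pics/pre.png

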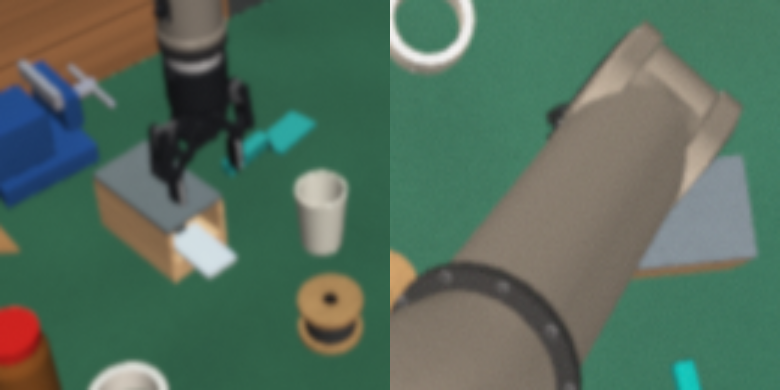

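The gripper hangs over the blade with the fingers on either side of it (tips at about (178,190) and (238,160) in the left panel). I'll descend and grip.

>>> arm_command(commands=[-0.004,0,0.04,0,0,0,1,-0.004,0,0.075,0,0,0,1,-0.004,0,0.1,0,0,0,1,-0.004,0,0.118,0,0,0,1,-0.004,0,0.119,0,0,0,1,-0.004,0,0.119,0,0,0,0.4,-0.004,0,0.119,0,0,0,0.4,-0.004,0,0.119,0,0,0,0.4], force=60)

```text
t: 3.4
eef_pos: [0.481, -0.2862, 0.0119]
tool_rot: [0.001, 0.682, 0.732, 0.001]
contact_force: [0.7, 0.3, 2.7]
gripper_width: 0.559
grasp_force: 60.6
```

>>> arm_command(commands=[0,0,0,0,0,0,0.3,0,0,0,0,0,0,0.3,0,0,0,0,0,0,0.3,0,0,0,0,0,0,0.3], force=60)

```text
t: 3.8
eef_pos: [0.4809, -0.2862, 0.0113]
tool_rot: [0.001, 0.682, 0.732, 0.001]
contact_force: [0.6, 2.2, 6.4]
gripper_width: 0.566
grasp_force: 60.8
```

>>> arm_command(commands=[0,0,-0.004,0,0,0,0.3,0.02,0.001,-0.004,0,0,0,0.3,0.045,0.003,-0.004,0,0,0,0.3,0.07,0.005,-0.004,0,0,0,0.3,0.09,0.016,-0.004,0,0,3,0.3,0.107,0.027,-0.004,0,0,6,0.3,0.125,0.038,-0.004,0,0,9,0.3,0.143,0.049,-0.004,0,0,12,0.3])

```text
t: 4.6
eef_pos: [0.5185, -0.1393, 0.0145]
tool_rot: [-0.0, 0.755, 0.655, -0.0]
contact_force: [0.9, -0.4, -1.7]
gripper_width: 0.566
grasp_force: 61.5
```

```bash
python3 - <<'E'
from h import *; from station import *
o=get_obs(); print(o["t"],o["q"],o["eef_pos"],o["contact_force"],o["gripper_width"],o["torque"])
out=[]
for n,(a,b) in (("scene",((90,240),(150,300))),("top",((130,280),(250,400)))):
    c=read_camera(n); out.append(cv2.resize(c["img"][a[0]:a[1],b[0]:b[1]],(400,400)))
cv2.imwrite("pics/pull.png",np.hstack(out)[:,:,::-1])
E
```

```text
4.6 [-0.2528  0.6286  0.5188  2.0617 -0.552   0.5894  0.5117] [ 0.5185 -0.1393  0.0145] [ 0.9437 -0.4336 -1.7473] 0.5660643563912198 [ 0.0377 -0.0512 -0.0037]
```

View pics/pull.png

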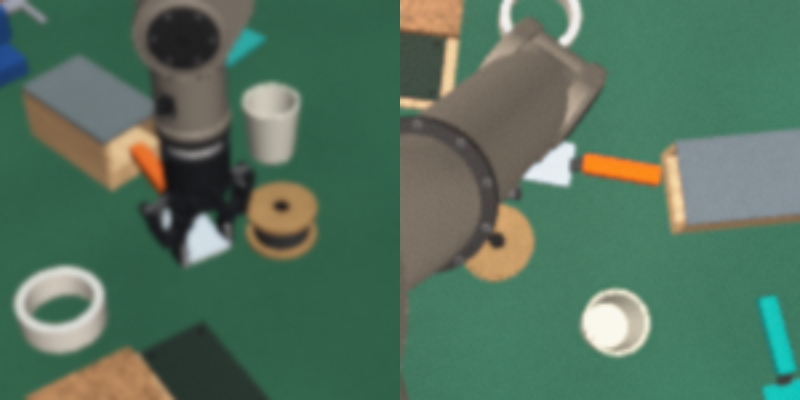

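The lifter is gripped by the blade, with its orange handle just clear of the opening (right panel, tail at (660,175)). Before I choose where to lay it, I'll fit the arm's kinematics from the recorded joint states to check reach.

```bash
cat > kin.py <<'E'
from h import *
from scipy.optimize import least_squares
lo=np.array([-2.96,-.34,-1.41,.24,-1.37,.17,-2.96]);hi=np.array([2.96,2.1,1.46,2.44,4.51,1.92,2.96])
SG=np.array([-1,1,-1,1,-1,1,-1.])
def fk(q,P):
    d1,d3,d5,d7,ax,bx,cx,c0,c7=P
    rot=R.identity();p=np.zeros(3)
    for k,(a,off) in enumerate(zip("zyzyzyz",([0,0,d1],[ax,0,0],[bx,0,d3],[-bx,0,0],[cx,0,d5],[0,0,0],[0,0,d7]))):
        ang=SG[k]*q[k]+(c0 if k==0 else c7 if k==6 else 0)
        if k<6 and a=="z": rot=rot*R.from_euler(a,ang); p=p+rot.apply(off)
        elif k<6: p=p+rot.apply(off); rot=rot*R.from_euler(a,ang)
        else: rot=rot*R.from_euler(a,ang); p=p+rot.apply(off)
    return p,rot
E
python3 - <<'E'
from kin import *
import itertools, kin
D=[([-1.3741,.4778,.0223,1.5564,-.0115,1.1093,-.0831],[.2024,.6433,.2303],[0,.1518,.9884,-.0009]),
([-.9725,.2362,.2699,1.8874,-.0731,1.0277,.0707],[.4337,.3153,.2445],[0,.402,.915,0]),
([-.4948,.2817,.5835,1.8604,-.1762,1.0506,.2258],[.5498,-.052,.2506],[0,.683,.73,0]),
([-.024,.4571,.5724,1.9644,-.335,.8147,.8046],[.4794,-.2819,.1292],[0,.682,.731,0]),
([-.2528,.6286,.5188,2.0617,-.552,.5894,.5117],[.5185,-.1393,.0145],[0,.755,.655,0])]
def res(P):
    e=[]
    for q,p,w in D:
        pp,rr=fk(np.array(q),P); rt=R.from_quat([w[1],w[2],w[3],w[0]]); e+=list(pp-p)+list(.3*(rt.inv()*rr).as_rotvec())
    return np.array(e+list(1e-3*np.array(P[4:7])))
best=[]
for s in itertools.product((1,-1),repeat=4):
    kin.SG=np.array([s[0],1,s[1],1,s[2],1,s[3]])
    for c0 in (0,2.6):
      for c7 in (0,1.57,3.1,-1.57):
        r=least_squares(res,[.36,.4,.4,.3,0,0,0,c0,c7]); best.append((r.cost,s,r.x))
best.sort(key=lambda b:b[0])
for b in best[:3]: print(b[0]**.5,b[1],b[2])
np.savez("kin.npz",P=best[0][2],s=best[0][1])
E
```

```text
0.01090202305720714 (-1, -1, -1, -1) [ 3.1237  0.5308  0.4641  3.1696  0.0123  0.     -0.02   -0.1046  1.4664]
0.010902023057220203 (-1, -1, -1, -1) [ 3.1238  0.5308  0.4641  3.1696  0.0123  0.     -0.02   -0.1046  1.4664]
0.010902023057271296 (-1, -1, -1, -1) [ 3.1238  0.5308  0.4641  3.1696  0.0123 -0.0001 -0.02   -0.1046  1.4664]
```

The last move leaves one problem. The fingertips reach about 15 mm below the blade, so I can't set it down flat on the bench without dropping it. I'll slide it back along the same path, regrip with just the fingertips, and draw it out again.

>>> arm_command(commands=[-0.02,-0.007,0,0,0,-3,0.3,-0.04,-0.014,0,0,0,-6,0.3,-0.0587,-0.0213,0,0,0,-9,0.3,-0.0805,-0.028,0,0,0,-12,0.3,-0.105,-0.0246,0,0,0,-12,0.3,-0.13,-0.0214,0,0,0,-12,0.3,-0.148,-0.0182,0,0,0,-12,0.3,-0.148,-0.0182,0.003,0,0,-12,0.3])

```text
t: 5.5
eef_pos: [0.479, -0.2885, 0.0122]
tool_rot: [0.001, 0.683, 0.73, -0.001]
contact_force: [-1.0, -1.5, 3.6]
gripper_width: 0.567
grasp_force: 62.1
```

>>> arm_command(commands=[0,0,0,0,0,0,0.9,0,0,0,0,0,0,0.9,0,0,0,0,0,0,0.9])

```text
t: 5.8
eef_pos: [0.4802, -0.2828, 0.0114]
tool_rot: [-0.0, 0.681, 0.732, 0.0]
contact_force: [-0.3, 0.2, 0.2]
gripper_width: 0.901
grasp_force: 0.0
```

```bash
python3 - <<'E'
from h import *; from station import *
o=get_obs(); print(o["t"],o["eef_pos"],o["gripper_width"],o["contact_force"],go(o,o["eef_pos"]*[1,1,0]+[0,0,.024],tool(4)))
c=read_camera("scene"); cv2.imwrite("pics/back.png",cv2.resize(c["img"][90:190,150:270],(720,600),interpolation=cv2.INTER_CUBIC)[:,:,::-1])
E
```

```text
5.8 [ 0.4802 -0.2828  0.0114] 0.9006334318529858 [-0.3449  0.165   0.1745] [ 0.     -0.     -0.0126 -0.0192 -0.0528  0.1318]
```

View pics/back.png

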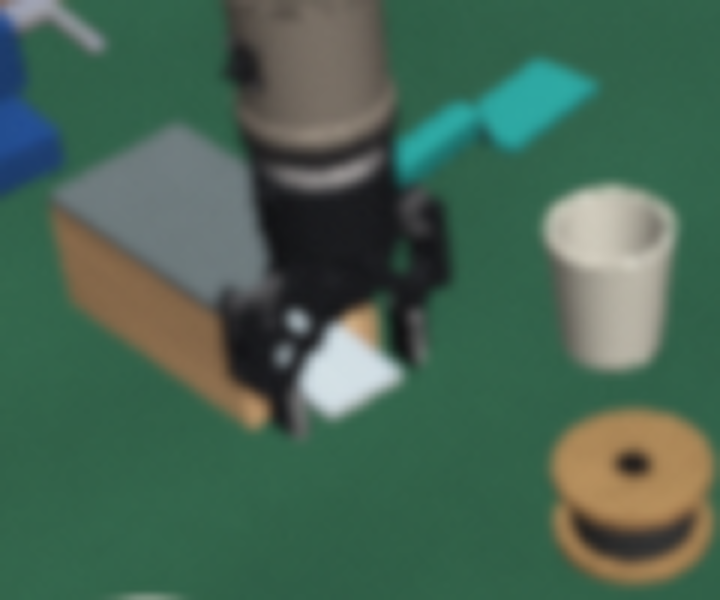

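The blade rests on the pigeonhole floor again (tip at (335,415)). I'll regrip 8 mm higher.

>>> arm_command(commands=[0,0,-0.008,0,0,0,0.9,0,0,-0.008,0,0,0,0.6,0,0,-0.008,0,0,0,0.3,0,0,-0.008,0,0,0,0.3,0,0,-0.008,0,0,0,0.3,0,0,-0.008,0,0,0,0.3], force=70)

```text
t: 6.45
eef_pos: [0.4805, -0.284, 0.0197]
tool_rot: [0.0, 0.682, 0.732, 0.0]
contact_force: [0.5, 1.3, 4.4]
gripper_width: 0.56
grasp_force: 70.2
```

>>> arm_command(commands=[0,0,-0.005,0,0,0,0.3,0.02,0.001,-0.005,0,0,0,0.3,0.045,0.003,-0.005,0,0,0,0.3,0.07,0.005,-0.005,0,0,0,0.3,0.09,0.016,-0.005,0,0,3,0.3,0.107,0.027,-0.005,0,0,6,0.3,0.125,0.038,-0.005,0,0,9,0.3,0.143,0.049,-0.005,0,0,12,0.3])

```text
t: 7.25
eef_pos: [0.5188, -0.1372, 0.0244]
tool_rot: [-0.0, 0.755, 0.655, -0.0]
contact_force: [0.1, -0.5, -0.7]
gripper_width: 0.558
grasp_force: 71.1
```

>>> arm_command(commands=[0.02,0,-0.003,0,0,0,0.3,0.04,0,-0.006,0,0,0,0.3,0.055,0,-0.02,0,0,0,0.3,0.055,0,-0.05,0,0,0,0.3,0.055,0,-0.09,0,0,0,0.3,0.055,0,-0.1,0,0,0,0.3])

```text
t: 7.85
eef_pos: [0.5282, -0.0841, 0.1276]
tool_rot: [0.002, 0.755, 0.656, 0.002]
contact_force: [0.3, -0.7, -1.7]
gripper_width: 0.555
grasp_force: 71.4
```

```bash
python3 - <<'E'
from h import *; from station import *
o=get_obs(); print(o["t"],o["q"],o["eef_pos"],o["gripper_width"],o["contact_force"],o["torque"])
print(go(o,[.652,.212,.1],tool(-72)),go(o,[.60,.05,.12],tool(-40)))
c=read_camera("scene"); cv2.imwrite("pics/air.png",cv2.resize(c["img"][90:240,150:330],(720,600),interpolation=cv2.INTER_CUBIC)[:,:,::-1])
E
```

```text
7.85 [-0.4953  0.4497  0.6864  2.0235 -0.3962  0.7965  0.2841] [ 0.5282 -0.0841  0.1276] 0.5549865747008422 [ 0.3271 -0.7215 -1.7145] [ 0.0771 -0.0634  0.0091]
[ 0.3105  0.0813  0.0281  0.2096 -0.1605 64.0039] [ 0.1428  0.0525  0.0079  0.2362 -0.0927 32.0039]
```

View pics/air.png

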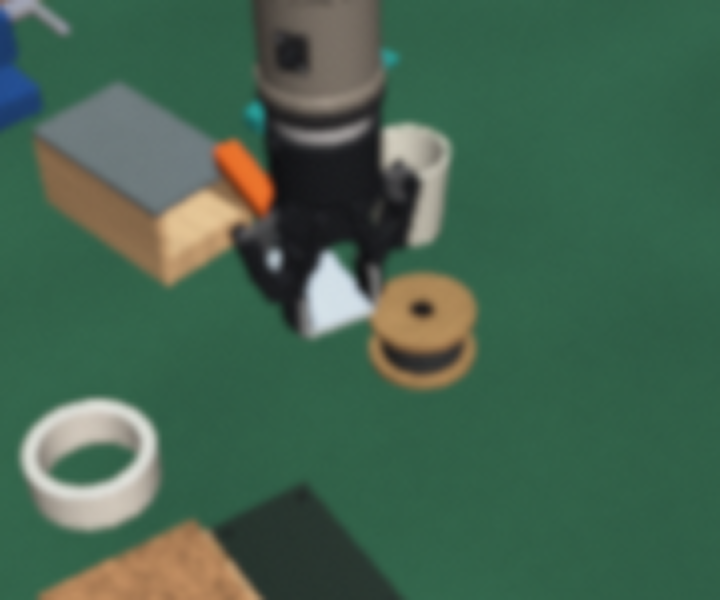

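The lifter is out and held level, clear of the rack and spool (blade at (335,300), handle at (245,175)). Next I'll carry it over the board to the free bench at about (0.65, 0.21).

>>> arm_command(commands=[0.039,0.01,0.02,0,0,8,0.3,0.078,0.02,0.02,0,0,16,0.3,0.117,0.03,0.02,0,0,24,0.3,0.155,0.04,0.02,0,0,32,0.3,0.194,0.05,0.02,0,0,40,0.3,0.233,0.061,0.02,0,0,48,0.3,0.272,0.071,0.02,0,0,56,0.3,0.31,0.081,0.02,0,0,64,0.3])

```text
t: 8.7
eef_pos: [0.6492, 0.2138, 0.1025]
tool_rot: [0.0, 0.988, 0.154, -0.001]
contact_force: [1.3, -0.4, -1.0]
gripper_width: 0.556
grasp_force: 71.5
```

>>> arm_command(commands=[0,0,0,0,0,0,0.3,0,0,0,0,0,0,0.3,0,0,0.04,0,0,0,0.3,0,0,0.07,0,0,0,0.3,0,0,0.08,0,0,0,0.3,0,0,0.08,0,0,0,0.3])

```text
t: 9.3
eef_pos: [0.6484, 0.2103, 0.023]
tool_rot: [0.0, 0.988, 0.156, -0.002]
contact_force: [0.2, -0.7, -1.2]
gripper_width: 0.555
grasp_force: 71.5
```

```bash
python3 - <<'E'
from h import *; from station import *
o=get_obs(); print(o["t"],o["q"],o["eef_pos"],o["gripper_width"],o["contact_force"],o["torque"])
for n in ("top","scene"):
    c=read_camera(n); I=c["img"].astype(int); m=(I[...,0]>190)&(I[...,1]>60)&(I[...,1]<150)&(I[...,2]<60)
    v,u=np.where(m); print(n,m.sum(), np.median(u) if m.any() else 0,np.median(v) if m.any() else 0)
    if m.any(): s,q,bp=box(c,m,.06); print(q)
E
```

```text
9.3 [-0.9286  0.9017  0.8185  1.7087 -0.8113  0.9097 -1.0246] [0.6484 0.2103 0.023 ] 0.5553031500974325 [ 0.2339 -0.6867 -1.2129] [-0.0566 -0.1429 -0.0309]
top 414 140.5 173.0
((519.0143432617188, 174.10479736328125), (87.94564056396484, 19.877168655395508), 14.810938835144043)
scene 260 303.0 242.0
((522.4342041015625, 179.46200561523438), (86.11869049072266, 19.633825302124023), 14.473372459411621)
```

>>> arm_command(commands=[0,0,0.008,0,0,0,0.3,0,0,0.014,0,0,0,0.3,0,0,0.018,0,0,0,0.3,0,0,0.021,0,0,0,0.3,0,0,0.021,0,0,0,0.3])

```text
t: 9.9
eef_pos: [0.6495, 0.2123, 0.0031]
tool_rot: [0.0, 0.988, 0.157, -0.0]
contact_force: [0.1, 0.2, -1.3]
gripper_width: 0.56
grasp_force: 71.5
```

>>> arm_command(commands=[0,0,0.002,0,0,0,0.3,0,0,0.003,0,0,0,0.3,0,0,0.003,0,0,0,0.3])

```text
t: 10.2
eef_pos: [0.6497, 0.2123, 0.0005]
tool_rot: [0.0, 0.988, 0.157, -0.0]
contact_force: [-0.2, -0.4, -1.7]
gripper_width: 0.552
grasp_force: 71.5
```

>>> arm_command(commands=[0,0,0.002,0,0,0,0.3,0,0,0.003,0,0,0,0.3,0,0,0.003,0,0,0,0.3])

```text
t: 10.5
eef_pos: [0.6498, 0.2123, -0.0022]
tool_rot: [-0.0, 0.988, 0.157, 0.0]
contact_force: [-0.7, -0.3, 2.7]
gripper_width: 0.557
grasp_force: 73.3
```

>>> arm_command(commands=[0,0,0.002,0,0,0,0.3,0,0,0.002,0,0,0,0.3])

```text
t: 10.7
eef_pos: [0.6499, 0.2123, -0.0023]
tool_rot: [-0.001, 0.988, 0.157, -0.0]
contact_force: [-7.3, 0.3, 16.8]
gripper_width: 0.558
grasp_force: 81.7
```

>>> arm_command(commands=[0,0,-0.002,0,0,0,0.3,0,0,-0.002,0,0,0,0.6,0,0,-0.002,0,0,0,0.7,0,0,-0.002,0,0,0,0.8,0,0,-0.01,0,0,0,0.85,0,0,-0.05,0,0,0,0.9,0,0,-0.1,0,0,0,1,0,0,-0.15,0,0,0,1])

```text
t: 11.5
eef_pos: [0.6494, 0.2118, 0.1473]
tool_rot: [0.0, 0.988, 0.156, -0.0]
contact_force: [0.7, 1.9, 0.6]
gripper_width: 1.0
grasp_force: 0.0
```

>>> arm_command(commands=[-0.1,0,-0.05,0,5,0,1,-0.14,0,-0.05,0,12,0,1,-0.14,0,-0.05,0,20,0,1,-0.14,0,-0.05,0,20,0,1])

```text
t: 11.9
eef_pos: [0.5117, 0.1673, 0.1941]
tool_rot: [-0.03, 0.973, 0.153, 0.17]
contact_force: [-0.1, 1.2, 0.7]
gripper_width: 1.003
grasp_force: 0.0
```

```bash
python3 - <<'E'
from h import *; from station import *
o=get_obs(); print(o["t"],repr(o["q"]),o["eef_pos"],o["tool_rot"],o["contact_force"])
for n in ("top","scene"):
    c=read_camera(n); np.savez(n+"1.npz",**c); I=c["img"].astype(int); m=(I[...,0]>190)&(I[...,1]>60)&(I[...,1]<150)&(I[...,2]<60)
    if m.any(): s,q,bp=box(c,m,.034); print(n,s,q); print(bp.tolist())
E
```

```text
11.9 array([-1.495 ,  0.3062,  1.2455,  2.2272, -0.6069,  0.5326, -1.0888]) [0.5117 0.1673 0.1941] [-0.0296  0.973   0.1533  0.1702] [-0.0813  1.2452  0.7296]
top [ 32 134  29  11 137] ((667.5634765625, 629.6766357421875), (31.268091201782227, 91.29551696777344), 17.292858123779297)
[[639.0670166015625, 668.6136474609375], [666.2052001953125, 581.4449462890625], [696.0599365234375, 590.7396240234375], [668.9217529296875, 677.9083251953125]]
scene [289 234  21  26 208] ((525.2376708984375, 182.18508911132812), (86.51303100585938, 20.32412338256836), 14.678123474121094)
[[480.8179016113281, 181.05479431152344], [485.9678039550781, 161.3939666748047], [569.657470703125, 183.3153839111328], [564.507568359375, 202.97621154785156]]
```

```bash
cat > data.py <<'E'
D=[([-1.3741,.4778,.0223,1.5564,-.0115,1.1093,-.0831],[.2024,.6433,.2303],[0,.1518,.9884,-.0009]),
([-.9725,.2362,.2699,1.8874,-.0731,1.0277,.0707],[.4337,.3153,.2445],[0,.402,.915,0]),
([-.4948,.2817,.5835,1.8604,-.1762,1.0506,.2258],[.5498,-.052,.2506],[0,.683,.73,0]),
([-.024,.4571,.5724,1.9644,-.335,.8147,.8046],[.4794,-.2819,.1292],[0,.682,.731,0]),
([-.2528,.6286,.5188,2.0617,-.552,.5894,.5117],[.5185,-.1393,.0145],[0,.755,.655,0]),
([-0.4953,0.4497,0.6864,2.0235,-0.3962,0.7965,0.2841],[0.5282,-0.0841,0.1276],[.002,.755,.656,.002]),
([-0.9286,0.9017,0.8185,1.7087,-0.8113,0.9097,-1.0246],[0.6484,0.2103,0.023],[0,.988,.156,-.002]),
([-1.495,0.3062,1.2455,2.2272,-0.6069,0.5326,-1.0888],[0.5117,0.1673,0.1941],[-.0296,.973,.1533,.1702])]
E
python3 - <<'E'
from kin import *; from data import D; import kin
def res(P):
    e=[]
    for q,p,w in D:
        pp,rr=fk(np.array(q),P); rt=R.from_quat([w[1],w[2],w[3],w[0]]); e+=list(pp-p)+list(.3*(rt.inv()*rr).as_rotvec())
    return np.array(e)
r=least_squares(res,[.36,.5,.46,.4,0,0,0,-.1,1.47]); P=r.x; print(P,np.abs(r.fun).max(),np.sqrt(np.mean(r.fun**2)))
np.save("P.npy",P)
def ik(p,rot,q0):
    def f(q):
        pp,rr=fk(q,P); return np.r_[pp-p,.3*(rot.inv()*rr).as_rotvec(),1e-4*(q-q0)]
    r=least_squares(f,np.clip(q0,lo+.02,hi-.02),bounds=(lo+.02,hi-.02)); return r.x,np.abs(r.fun[:6]).max()
bx=np.array([.9925,-.122,0]);by=np.array([.122,.9925,0]);B=np.array([.6777,.0038,0])
def lifter_tcp(tipx,tipz,th,a,hx=-100,up=4):
    "TCP pose for lifter tip at board (tipx, tipz underside) mm, pitch th deg (handle up), grip tilt a"
    t=np.radians(th); lx=np.cos(t)*bx-np.sin(t)*np.array([0,0,1]); lz=np.sin(t)*bx+np.cos(t)*np.array([0,0,1])
    g=B+bx*tipx/1e3+np.array([0,0,tipz/1e3])+lx*(hx-45)/1e3+lz*(24+up)/1e3
    rot=R.from_matrix(np.c_[lx,-by,-lz])*R.from_euler("y",-a,degrees=True)
    return g+rot.apply([0,0,.019]),rot
for a in (0,20,40,50):
    q=np.array([-.3,.5,.3,2.0,0,.6,-1.5])
    print("a",a)
    for tx,tz,th in ((-110,9,0),(-95,9,0),(-50,9,0),(-8,9,0),(-8,14,30),(-8,16,60),(-8,20,80),(-6,22,95),(-20,60,60),(0,70,70)):
        p,rot=lifter_tcp(tx,tz,th,a); best=min((ik(p,rot,q0) for q0 in (q,np.array([0,.5,0,2.,0,.6,-1.5]),np.array([-.5,.5,.5,2.,-.3,.6,-1.2]),np.array([.5,.5,-.5,2.,.3,.6,-1.8]))),key=lambda b:b[1])
        q=best[0]; print((tx,tz,th),np.round(best[1]*1e3,1),q.round(2),p.round(3))
E
```

```text
[ 0.3325  0.5366  0.457   0.3836  0.017  -5.1274 -0.017  -0.1064  1.4653] 0.013829952649652255 0.004283188858789226
a 0
(-110, 9, 0) 0.0 [-0.57  0.48  0.46  2.32 -0.51  0.43 -1.38] [0.425 0.035 0.018]
(-95, 9, 0) 0.0 [-0.55  0.49  0.44  2.29 -0.48  0.45 -1.4 ] [0.44  0.033 0.018]
(-50, 9, 0) 0.0 [-0.52  0.54  0.45  2.19 -0.48  0.5  -1.4 ] [0.484 0.028 0.018]
(-8, 9, 0) 0.0 [-0.5   0.58  0.45  2.1  -0.47  0.56 -1.41] [0.526 0.022 0.018]
(-8, 14, 30) 0.0 [-0.11  0.77  0.01  1.54 -0.07  1.36 -1.76] [0.55  0.02  0.094]
(-8, 16, 60) 43.5 [ 0.01  1.06 -0.19  1.08  0.    1.9  -1.86] [0.606 0.013 0.146]
(-8, 20, 80) 132.1 [ 0.12  1.1  -0.34  1.09 -0.    1.9  -1.99] [0.654 0.007 0.164]
(-6, 22, 95) 155.6 [ 0.36  1.27 -0.74  1.07  0.    1.9  -2.38] [0.693 0.002 0.166]
(-20, 60, 60) 48.8 [ 0.03  0.98 -0.22  1.15 -0.    1.9  -1.89] [0.594 0.014 0.19 ]
(0, 70, 70) 103.4 [ 0.09  1.   -0.29  1.12  0.    1.9  -1.94] [0.637 0.009 0.209]
a 20
(-110, 9, 0) 0.0 [-0.15  0.6   0.01  2.06 -0.08  0.83 -1.77] [0.418 0.036 0.019]
(-95, 9, 0) 0.0 [-0.14  0.62  0.01  2.02 -0.07  0.85 -1.77] [0.433 0.034 0.019]

[... 1598 characters left out ...]
 1.61 -0.19  1.46 -1.63] [0.425 0.035 0.025]
(-50, 9, 0) 0.0 [-0.2   1.01  0.17  1.48 -0.19  1.54 -1.64] [0.47  0.029 0.025]
(-8, 9, 0) 0.0 [-0.19  1.06  0.17  1.35 -0.19  1.62 -1.65] [0.511 0.024 0.025]
(-8, 14, 30) 74.9 [ 0.09  1.16 -0.3   1.23  0.    1.9  -1.95] [0.54  0.021 0.107]
(-8, 16, 60) 179.8 [ 0.6   1.63 -1.14  1.25 -0.11  1.9  -2.94] [0.604 0.013 0.162]
(-8, 20, 80) 195.6 [ 0.61  1.74 -1.02  1.27 -0.51  1.9  -2.94] [0.658 0.006 0.18 ]
(-6, 22, 95) 127.1 [-0.78  2.08  1.44  1.12  0.79  1.9   0.83] [0.701 0.001 0.18 ]
(-20, 60, 60) 172.8 [ 0.61  1.6  -1.15  1.31 -0.16  1.9  -2.94] [0.592 0.014 0.206]
(0, 70, 70) 190.5 [ 0.61  1.64 -1.09  1.28 -0.39  1.9  -2.94] [0.638 0.009 0.225]
```

```bash
cat >> kin.py <<'E'
P=np.load("P.npy")
def ik(p,rot,q0):
    def f(q):
        pp,rr=fk(q,P); return np.r_[pp-p,.3*(rot.inv()*rr).as_rotvec(),1e-4*(q-q0)]
    r=least_squares(f,np.clip(q0,lo+.02,hi-.02),bounds=(lo+.02,hi-.02)); return r.x,np.abs(r.fun[:6]).max()
bx=np.array([.9925,-.122,0]);by=np.array([.122,.9925,0]);B=np.array([.6777,.0038,0])
def lifter_tcp(tipx,tipz,th,a,hx=-100,up=4,y=0):
    "TCP pose for lifter tip at board (tipx, tipz underside) mm, pitch th deg (handle up), grip tilt a forward"
    t=np.radians(th); lx=np.cos(t)*bx-np.sin(t)*np.array([0,0,1]); lz=np.sin(t)*bx+np.cos(t)*np.array([0,0,1])
    g=B+bx*tipx/1e3+by*y/1e3+np.array([0,0,tipz/1e3])+lx*(hx-45)/1e3+lz*(24+up)/1e3
    rot=R.from_matrix(np.c_[lx,-by,-lz])*R.from_euler("y",a,degrees=True)
    return g+rot.apply([0,0,.019]),rot
E
sed -i 's/^P=np.load/P=np.load/' kin.py
python3 - <<'E'
from kin import *
seeds=[np.array(s) for s in ([0,.5,0,2.,0,.6,-1.5],[-.5,.5,.5,2.,-.3,.6,-1.2],[.5,.5,-.5,2.,.3,.6,-1.8],[0,.2,0,2.4,0,.4,-1.7],[0,.9,0,1.2,0,1.,-1.7])]
for a in (15,30,45,60):
    print("a",a); q=seeds[0]
    for tx,tz,th in ((-110,9,0),(-95,9,0),(-50,9,0),(-8,9,0),(-8,14,30),(-8,16,60),(-8,20,80),(-6,22,95),(-20,60,60),(0,70,70)):
        p,rot=lifter_tcp(tx,tz,th,a); best=min((ik(p,rot,q0) for q0 in [q]+seeds),key=lambda b:b[1])
        q=best[0]; print((tx,tz,th),np.round(best[1]*1e3,1),q.round(2),p.round(3))
    for az in (15,):
        c=np.radians(az); p=np.array([.523,.18,.028]); lx=np.array([np.cos(c),np.sin(c),0]); ly=np.array([-np.sin(c),np.cos(c),0])
        rot=R.from_matrix(np.c_[lx,-ly,[0,0,-1]])*R.from_euler("y",a,degrees=True); p=p+rot.apply([0,0,.019])
        b=min((ik(p,rot,q0) for q0 in seeds),key=lambda b:b[1]); print("grasp",b[1]*1e3,b[0].round(2))
E
```

```text
a 15
(-110, 9, 0) 16.9 [-1.04  0.64  0.98  2.42 -1.35  0.47 -0.64] [0.429 0.034 0.019]
(-95, 9, 0) 10.6 [-0.94  0.57  0.85  2.42 -1.35  0.36 -0.63] [0.444 0.032 0.019]
(-50, 9, 0) 0.0 [-0.77  0.54  0.67  2.38 -1.35  0.27 -0.61] [0.489 0.027 0.019]
(-8, 9, 0) 0.0 [-0.77  0.6   0.72  2.29 -1.26  0.34 -0.69] [0.531 0.022 0.019]
(-8, 14, 30) 0.0 [-0.1   0.6  -0.03  1.76 -0.02  1.04 -1.8 ] [0.554 0.019 0.092]
(-8, 16, 60) 0.0 [-0.07  1.01 -0.04  1.07 -0.05  1.85 -1.79] [0.609 0.012 0.142]
(-8, 20, 80) 83.9 [ 0.03  1.07 -0.21  1.02 -0.    1.9  -1.88] [0.655 0.007 0.16 ]
(-6, 22, 95) 148.5 [ 0.11  1.12 -0.33  1.01  0.    1.9  -1.98] [0.693 0.002 0.161]
(-20, 60, 60) 0.0 [ 0.07  0.96 -0.33  1.1   0.1   1.89 -1.94] [0.597 0.014 0.186]
(0, 70, 70) 52.9 [ 0.01  0.97 -0.18  1.05  0.    1.9  -1.86] [0.639 0.009 0.205]
grasp 0.0003327964038505465 [-0.76  0.54  0.35  2.25 -0.93  0.19 -0.88]
a 30
(-110, 9, 0) 59.3 [-1.04  0.54  0.81  2.42 -1.35  0.19 -0.76] [0.434 0.034 0.021]
(-95, 9, 0) 57.4 [-1.02  0.52  0.8   2.42 -1.35  0.19 -0.73] [0.449 0.032 0.021]
(-50, 9, 0) 52.4 [-0.92  0.5   0.76  2.39 -
[... 1745 characters left out ...]
 [-2.07  1.7   1.08  2.38 -1.35  0.19 -2.16] [0.5   0.026 0.027]
(-8, 9, 0) 148.2 [-1.85  1.53  1.17  2.3  -1.35  0.19 -1.9 ] [0.542 0.02  0.027]
(-8, 14, 30) 17.5 [-0.89  0.43  0.79  2.32 -1.35  0.19 -0.61] [0.568 0.017 0.094]
(-8, 16, 60) 0.0 [-0.15  0.48  0.03  1.8  -0.02  0.85 -1.8 ] [0.622 0.011 0.137]
(-8, 20, 80) 0.0 [-0.08  0.77 -0.02  1.32 -0.02  1.41 -1.78] [0.666 0.005 0.15 ]
(-6, 22, 95) 0.0 [-0.07  1.05 -0.03  0.86 -0.04  1.84 -1.78] [0.701 0.001 0.148]
(-20, 60, 60) 0.0 [ 0.25  0.46 -0.51  1.79  0.27  0.96 -2.07] [0.61  0.012 0.181]
(0, 70, 70) 0.0 [-0.09  0.58 -0.02  1.5  -0.01  1.24 -1.8 ] [0.651 0.007 0.197]
grasp 66.06620732049684 [ 0.53  2.08 -1.39  2.42  3.05  1.7  -2.94]
```

```bash
python3 - <<'E'
from h import *; from station import *
o=get_obs(); print(o["t"],go(o,[.524,.180,.12],tool(-75)),go(o,[.524,.180,.009],tool(-75)))
E
```

```text
12.0 [ -0.0117  -0.0073   0.075   -0.8275 -19.8173   2.9314] [ -0.0494  -0.0067   0.1794  -0.8275 -19.8173   2.9314]
```

>>> arm_command(commands=[-0.004,-0.003,0.025,0,-7,1,1,-0.008,-0.006,0.05,0,-14,2,1,-0.0117,-0.0073,0.075,-0.8,-19.8,2.9,1,-0.0117,-0.0073,0.075,-0.8,-19.8,2.9,1])

```text
t: 12.4
eef_pos: [0.5304, 0.1816, 0.1171]
tool_rot: [0.005, 0.991, 0.132, -0.001]
contact_force: [-0.3, -0.5, -0.1]
gripper_width: 1.0
grasp_force: 0.0
```

```bash
python3 - <<'E'
from h import *; from station import *
o=get_obs(); print(o["t"],o["q"],o["eef_pos"],go(o,[.524,.180,.009],tool(-75)))
for n in ("scene","top"):
    c=read_camera(n); I=c["img"].astype(int); m=(I[...,0]>190)&(I[...,1]>60)&(I[...,1]<150)&(I[...,2]<60); m[:, :(200 if n=="scene" else 100)]=0
    if m.any(): s,q,bp=box(c,m,.034); print(n,s,q)
E
```

```text
12.4 [-1.1557  0.6441  0.9891  1.9752 -0.6792  0.9028 -1.1129] [0.5304 0.1816 0.1171] [-0.0063 -0.0012  0.1081  0.5715  0.1639  0.2166]
scene [289 234  21  25 202] ((525.2025756835938, 182.37538146972656), (86.50318145751953, 19.98887062072754), 14.88803482055664)
top [185 176  11  26 159] ((517.1337280273438, 174.9145965576172), (80.15882873535156, 19.516454696655273), 14.94906234741211)
```

>>> arm_command(commands=[-0.007,0,0.04,0.5,0,0,1,-0.007,0,0.08,0.5,0,0,1,-0.007,0,0.1,0.5,0,0,1,-0.007,0,0.108,0.5,0,0,1,-0.007,0,0.108,0.5,0,0,0.5,-0.007,0,0.108,0.5,0,0,0.1,-0.007,0,0.108,0.5,0,0,0.1,-0.007,0,0.108,0.5,0,0,0.1], force=80)

```text
t: 13.3
eef_pos: [0.5228, 0.1786, 0.0142]
tool_rot: [-0.003, 0.991, 0.131, 0.002]
contact_force: [0.2, -0.0, 0.3]
gripper_width: 0.33
grasp_force: 0.0
```

>>> arm_command(commands=[0,0,0,0,0,0,0.1,0,0,0,0,0,0,0.1])

```text
t: 13.5
eef_pos: [0.5225, 0.1786, 0.0137]
tool_rot: [-0.003, 0.991, 0.131, 0.002]
contact_force: [-2.2, -0.3, 6.3]
gripper_width: 0.236
grasp_force: 81.4
```

```bash
python3 - <<'E'
from kin import *; from station import *
o=get_obs(); print(o["t"],o["q"],o["eef_pos"],o["gripper_width"],o["contact_force"],Rt(o).as_matrix()[:,0],Rt(o).as_matrix()[:,2])
E
```

```text
13.5 [-1.0287  0.7549  0.8035  2.0417 -0.8596  0.7148 -0.9729] [0.5225 0.1786 0.0137] 0.23605936965047591 [-2.2158 -0.2506  6.3461] [0.9656 0.26   0.0047] [ 0.0033  0.0055 -1.    ]
```

>>> arm_command(commands=[0,0,-0.02,0,0,0,0.1,0,0,-0.05,0,0,0,0.1,0,0,-0.08,0,0,0,0.1,0,0,-0.08,0,0,0,0.1,0,0,-0.08,0,0,0,0.1])

```text
t: 14.0
eef_pos: [0.5218, 0.1782, 0.0931]
tool_rot: [-0.002, 0.991, 0.131, 0.002]
contact_force: [-0.8, 1.0, -1.1]
gripper_width: 0.239
grasp_force: 80.5
```

```bash
python3 - <<'E'
from kin import *; from station import *
o=get_obs(); print(o["t"],o["eef_pos"],o["contact_force"],o["torque"],Rt(o).as_matrix()[:,0])
z=o["eef_pos"][2]-.0137+.005; x=Rt(o).as_matrix()[:2,0]
for n in ("scene","top"):
    c=read_camera(n); I=c["img"].astype(int); m=(I.min(2)>185)&(I[...,2]>=I[...,0]-5)
    pc=px(c,[*(o["eef_pos"][:2]+.17*x),z])[0]; v,u=np.indices(m.shape); m&=np.hypot(u-pc[0],v-pc[1])<30
    print(n,pc)
    if m.any():
        s,q,bp=box(c,m,z); print(s,q); w=bp/1e3-o["eef_pos"][:2]; print(np.c_[w@x,w@[-x[1],x[0]]]*1e3)
E
```

```text
14.0 [0.5218 0.1782 0.0931] [-0.7862  1.0124 -1.1469] [-0.0037  0.1099 -0.0342] [0.9655 0.2602 0.004 ]
scene [264.8757 281.8373]
[264 254  26  25 370] ((634.79541015625, 209.38528442382812), (54.68178176879883, 46.111759185791016), 14.767492294311523)
[[ 90.0431  23.9138]
 [ 89.7884 -22.1969]
 [144.4688 -22.4989]
 [144.7236  23.6117]]
top [173.3773 131.3753]
[147 110   7   9  20] ((741.424072265625, 295.0329284667969), (6.834193229675293, 30.890512466430664), 47.63481521606445)
[[231.3078  66.8355]
 [247.9283  40.7976]
 [253.6889  44.4747]
 [237.0684  70.5126]]
```

The scene view puts the blade tip 145 mm ahead of the TCP and centred, so the handle grip is good. Next I'll go to the insertion start.

```bash
python3 - <<'E'
from kin import *; from station import *
o=get_obs()
p,rot=lifter_tcp(-101,9,0,0,up=8.7); print(p); print(go(o,p+[0,0,.07],rot)); print(go(o,p,rot))
E
```

```text
[0.4335 0.0338 0.0227]
[-0.1219  0.1164 -0.0013 -0.2423 -0.0526 22.0845]
[-0.122   0.1167  0.0687 -0.2423 -0.0526 22.0845]
```

>>> arm_command(commands=[-0.025,0.025,-0.001,0,0,5,0.1,-0.05,0.048,-0.001,0,0,10,0.1,-0.075,0.072,-0.001,0,0,15,0.1,-0.1,0.095,-0.001,0,0,20,0.1,-0.122,0.1165,-0.001,-0.2,0,22,0.1,-0.122,0.1165,-0.001,-0.2,0,22,0.1,-0.122,0.1165,-0.001,-0.2,0,22,0.1])

```text
t: 14.8
eef_pos: [0.4337, 0.0334, 0.0926]
tool_rot: [-0.001, 0.998, -0.061, 0.001]
contact_force: [0.3, 1.2, -1.2]
gripper_width: 0.235
grasp_force: 80.5
```

```bash
python3 - <<'E'
from kin import *; from station import *
o=get_obs(); print(o["t"],o["q"],o["eef_pos"])
p,rot=lifter_tcp(-101,9,0,0,up=8.7); print(go(o,p,rot))
E
```

```text
14.8 [-1.0779  0.5443  1.1089  2.278  -0.7496  0.7501 -1.13  ] [0.4337 0.0334 0.0926]
[-0.0003 -0.0003  0.0699 -0.0675 -0.0688  0.0058]
```

>>> arm_command(commands=[0,0,0.025,0,0,0,0.1,0,0,0.05,0,0,0,0.1,0,0,0.065,0,0,0,0.1,0,0,0.07,0,0,0,0.1,0,0,0.07,0,0,0,0.1,0,0,0.07,0,0,0,0.1])

```text
t: 15.4
eef_pos: [0.4351, 0.0339, 0.0235]
tool_rot: [-0.001, 0.998, -0.06, 0.002]
contact_force: [0.4, 0.7, -0.8]
gripper_width: 0.238
grasp_force: 80.5
```

```bash
python3 - <<'E'
from kin import *; from station import *
o=get_obs(); print(o["t"],o["q"],o["eef_pos"],o["contact_force"])
p,rot=lifter_tcp(-101,9,0,0,up=8.7); print(go(o,p,rot))
c=read_camera("scene"); I=c["img"].astype(int); 
s,q,bp=box(c,(I.min(2)>185)&(I[...,2]>=I[...,0]-5)&(np.hypot(*(np.indices(I.shape[:2])[::-1]-px(c,[*(B[:2]-.13*bx[:2]),.014])[0][:,None,None]))<30),.014)
w=bp/1e3-B[:2]; print(np.c_[w@bx[:2],w@by[:2]]*1e3)
cv2.imwrite("pics/ins.png",cv2.resize(c["img"][150:290,160:330],(728,600),interpolation=cv2.INTER_CUBIC)[:,:,::-1])
E
```

```text
15.4 [-0.9115  0.6388  0.8876  2.3043 -0.9358  0.6128 -0.9886] [0.4351 0.0339 0.0235] [ 0.3533  0.6546 -0.7746]
[-0.0015  0.0003  0.0008 -0.0883 -0.1758  0.0956]
[[-186.1381  -20.7481]
 [-101.643   -22.4811]
 [-100.6765   24.6492]
 [-185.1714   26.3822]]
```

View pics/ins.png

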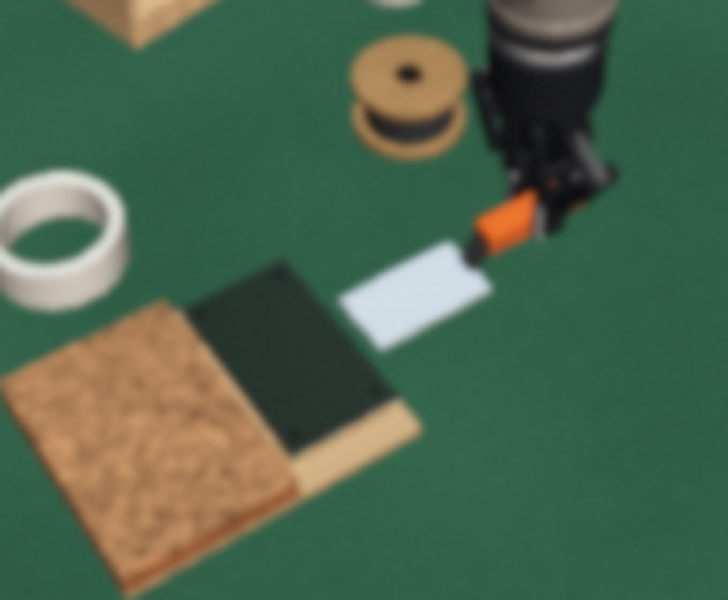

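The blade is level and centred between the rails, in front of the cover's free edge (tip at (360,325), cover edge at (340,335)). I'll slide it under.

>>> arm_command(commands=[0.008,0,0.0005,0,0,0,0.1,0.016,0,0.0005,0,0,0,0.1,0.025,0,0.0005,0,0,0,0.1,0.034,0,0.0005,0,0,0,0.1,0.043,0,0.0005,0,0,0,0.1,0.052,0,0.0005,0,0,0,0.1,0.06,0,0.0005,0,0,0,0.1,0.06,0,0.0005,0,0,0,0.1])

```text
t: 16.25
eef_pos: [0.4956, 0.0262, 0.0229]
tool_rot: [-0.0, 0.998, -0.061, 0.002]
contact_force: [0.3, -0.2, -1.0]
gripper_width: 0.24
grasp_force: 80.5
```

```bash
cat > plan.py <<'E'
from kin import *; from station import *
o=get_obs(); print(o["t"],o["q"],o["eef_pos"],o["contact_force"])
def tip(phi,th,s):
    f,t=np.radians(phi),np.radians(th); top=np.array([-6*np.sin(f)-s*np.cos(f),18+s*np.sin(f)]); return top-5*np.array([np.sin(t),np.cos(t)])
def rows(L):
    for phi,th,s in L:
        tx,tz=tip(phi,th,s); p,rot=lifter_tcp(tx,tz,th,0,up=8.7); g=go(o,p,rot)
        q,e=ik(p,rot,np.r_[o["q"]]); print((phi,th,s),np.round(g[:3],4).tolist(),np.round(g[3:],1).tolist(),"err",round(e*1e3,1),q.round(2))
E
python3 - <<'E'
from plan import *
c=read_camera("top"); 
rows([(0,0,38),(5,5,38),(10,10,38),(15,15,38),(20,20,38),(25,25,38),(30,30,38),(40,40,38),(45,45,38),(60,45,40),(75,45,42),(90,45,45),(105,45,45)])
E
```

```text
16.25 [-0.8432  0.7105  0.8833  2.1709 -0.9148  0.6899 -1.0055] [0.4956 0.0262 0.0229] [ 0.2808 -0.2265 -0.9601]
(0, 0, 38) [0.0005, 0.0, -0.0038] [-0.1, -0.2, 0.1] err 0.0 [-0.83  0.69  0.89  2.15 -0.86  0.71 -1.05]
(5, 5, 38) [0.0015, 0.0, -0.0197] [-0.1, -5.2, 0.1] err 0.0 [-0.84  0.73  0.94  2.06 -0.79  0.87 -1.1 ]
(10, 10, 38) [0.0039, -0.0, -0.0354] [-0.1, -10.2, 0.1] err 0.0 [-0.81  0.76  0.95  1.98 -0.72  1.01 -1.15]
(15, 15, 38) [0.0076, -0.0, -0.0508] [-0.1, -15.2, 0.1] err 0.0 [-0.78  0.79  0.95  1.89 -0.67  1.14 -1.19]
(20, 20, 38) [0.0127, -0.0, -0.0658] [-0.1, -20.2, 0.1] err 0.0 [-0.74  0.83  0.94  1.79 -0.62  1.27 -1.22]
(25, 25, 38) [0.0191, -0.0, -0.0803] [-0.1, -25.2, 0.1] err 0.0 [-0.69  0.86  0.93  1.7  -0.59  1.4  -1.24]
(30, 30, 38) [0.0267, -0.0001, -0.094] [-0.0, -30.2, 0.1] err 0.0 [-0.65  0.91  0.91  1.6  -0.57  1.52 -1.26]
(40, 40, 38) [0.0455, -0.0001, -0.1192] [-0.0, -40.2, 0.1] err 0.0 [-0.55  1.01  0.88  1.38 -0.53  1.77 -1.29]
(45, 45, 38) [0.0565, -0.0001, -0.1304] [-0.0, -45.2, 0.1] err 0.0 [-0.51  1.06  0.86  1.27 -0.52  1.89 -1.3 ]
(60, 45, 40) [0.0625, -0.0001, -0.1382] [-0.0, -45.2, 0.1] err 0.0 [-0.49  1.05  0.82  1.25 -0.5   1.9  -1.33]
(75, 45, 42) [0.071, -0.0001, -0.1441] [-0.0, -45.2, 0.1] err 0.0 [-0.44  1.02  0.74  1.22 -0.46  1.9  -1.38]
(90, 45, 45) [0.0817, -0.0001, -0.1485] [-0.0, -45.2, 0.1] err 0.0 [-0.39  1.    0.63  1.18 -0.4   1.9  -1.45]
(105, 45, 45) [0.0936, -0.0, -0.1469] [-0.0, -45.2, 0.1] err 0.0 [-0.33  1.    0.53  1.14 -0.35  1.9  -1.5 ]
```

>>> arm_command(commands=[0.0005,0,-0.0038,0,0,0,0.1,0.0015,0,-0.0197,0,-5,0,0.1,0.0039,0,-0.0354,0,-10,0,0.1,0.0076,0,-0.0508,0,-15,0,0.1,0.0127,0,-0.0658,0,-20,0,0.1,0.0191,0,-0.0803,0,-25,0,0.1,0.0267,0,-0.094,0,-30,0,0.1,0.0267,0,-0.094,0,-30,0,0.1])

```text
t: 17.1
eef_pos: [0.5223, 0.0225, 0.1171]
tool_rot: [-0.016, 0.965, -0.058, -0.257]
contact_force: [-0.4, 0.3, -2.2]
gripper_width: 0.238
grasp_force: 80.4
```

```bash
python3 - <<'E'
from plan import *
print(Rt(o).as_matrix()[:,0])
c=read_camera("scene"); cv2.imwrite("pics/lift.png",cv2.resize(c["img"][150:290,160:330],(728,600),interpolation=cv2.INTER_CUBIC)[:,:,::-1])
rows([(30,30,38),(35,35,38),(40,40,38),(45,43,38),(52,43,40),(60,43,40),(67,43,42),(75,43,42),(82,43,43),(90,43,45),(97,43,45),(105,43,45),(112,43,45)])
E
```

```text
17.1 [-0.6726  0.8731  0.9236  1.6925 -0.6036  1.4874 -1.2139] [0.5223 0.0225 0.1171] [-0.4492  0.3351 -2.204 ]
[ 0.8614 -0.1041 -0.4971]
(30, 30, 38) [-0.0005, -0.0004, 0.0004] [0.0, -0.2, 0.1] err 0.0 [-0.65  0.92  0.93  1.6  -0.58  1.53 -1.25]
(35, 35, 38) [0.0006, -0.0004, -0.0153] [0.0, -5.2, 0.1] err 0.0 [-0.61  0.96  0.91  1.49 -0.55  1.65 -1.27]
(40, 40, 38) [0.0032, -0.0004, -0.0308] [0.0, -10.2, 0.1] err 0.0 [-0.56  1.01  0.88  1.38 -0.54  1.77 -1.29]
(45, 43, 38) [0.0055, -0.0004, -0.0412] [0.0, -13.2, 0.1] err 0.0 [-0.53  1.04  0.87  1.31 -0.53  1.85 -1.29]
(52, 43, 40) [0.0048, -0.0004, -0.0461] [0.0, -13.2, 0.1] err 0.0 [-0.53  1.04  0.87  1.31 -0.53  1.86 -1.3 ]
(60, 43, 40) [0.0068, -0.0004, -0.0509] [0.0, -13.2, 0.1] err 0.0 [-0.52  1.04  0.87  1.29 -0.53  1.87 -1.3 ]
(67, 43, 42) [0.0076, -0.0004, -0.056] [0.0, -13.2, 0.1] err 0.0 [-0.45  0.98  0.7   1.28 -0.43  1.83 -1.4 ]
(75, 43, 42) [0.0113, -0.0004, -0.0603] [0.0, -13.2, 0.1] err 0.0 [-0.51  1.05  0.87  1.26 -0.53  1.89 -1.31]
(82, 43, 43) [0.0144, -0.0004, -0.0644] [0.0, -13.2, 0.1] err 0.0 [-0.5   1.05  0.87  1.24 -0.53  1.9  -1.31]
(90, 43, 45) [0.0183, -0.0004, -0.0694] [0.0, -13.2, 0.1] err 0.0 [-0.48  1.04  0.83  1.22 -0.51  1.9  -1.33]
(97, 43, 45) [0.0233, -0.0004, -0.0719] [0.0, -13.2, 0.1] err 0.0 [-0.46  1.04  0.8   1.2  -0.49  1.9  -1.36]
(105, 43, 45) [0.0294, -0.0004, -0.074] [0.0, -13.2, 0.1] err 0.0 [-0.44  1.04  0.76  1.18 -0.48  1.9  -1.38]
(112, 43, 45) [0.035, -0.0004, -0.0752] [0.0, -13.2, 0.1] err 0.0 [-0.43  1.04  0.73  1.16 -0.47  1.9  -1.4 ]
```

View pics/lift.png

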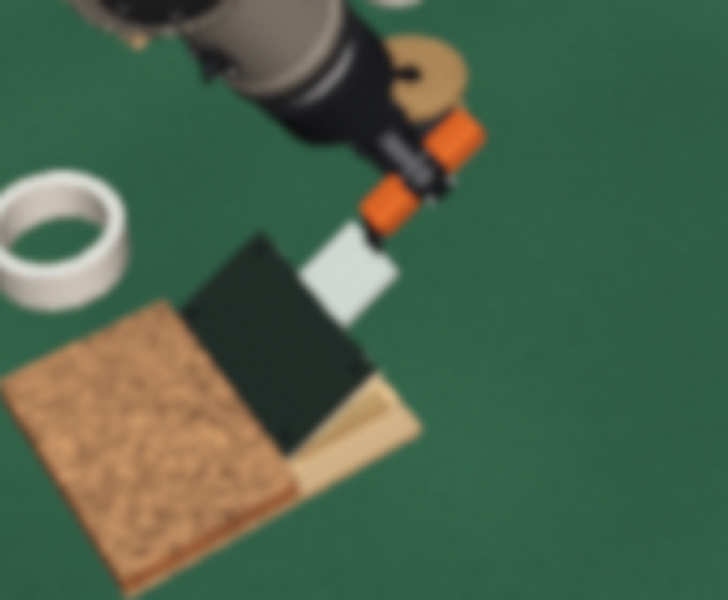

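The cover is up at about 30°, hinged against the riser, with the blade under it at (350,275). I'll compute the rest with the pitch held at 40° and the tip doing the pushing.

```bash
python3 - <<'E'
from plan import *
rows([(35,35,38),(40,40,38),(50,40,38),(60,40,40),(70,40,41),(80,40,42),(90,40,44),(97,40,45),(105,40,45),(112,40,45)])
E
```

```text
17.15 [-0.674   0.872   0.9237  1.6967 -0.6043  1.4842 -1.2134] [0.521  0.0226 0.1165] [-0.5776  0.3354 -2.0951]
(35, 35, 38) [0.0014, -0.0005, -0.0165] [-0.0, -5.2, 0.1] err 0.0 [-0.61  0.96  0.91  1.49 -0.55  1.65 -1.27]
(40, 40, 38) [0.004, -0.0005, -0.032] [-0.0, -10.2, 0.1] err 0.0 [-0.56  1.01  0.88  1.38 -0.54  1.77 -1.29]
(50, 40, 38) [0.0051, -0.0005, -0.038] [-0.0, -10.2, 0.1] err 0.0 [-0.55  1.01  0.88  1.37 -0.53  1.78 -1.29]
(60, 40, 40) [0.0056, -0.0005, -0.0447] [-0.0, -10.2, 0.1] err 0.0 [-0.55  1.01  0.88  1.36 -0.53  1.8  -1.29]
(70, 40, 41) [0.0085, -0.0005, -0.0509] [-0.0, -10.2, 0.1] err 0.0 [-0.54  1.01  0.89  1.34 -0.53  1.81 -1.3 ]
(80, 40, 42) [0.0127, -0.0005, -0.0565] [-0.0, -10.2, 0.1] err 0.0 [-0.53  1.02  0.88  1.31 -0.54  1.82 -1.3 ]
(90, 40, 44) [0.0177, -0.0005, -0.0624] [-0.0, -10.2, 0.1] err 0.0 [-0.52  1.02  0.88  1.29 -0.54  1.84 -1.31]
(97, 40, 45) [0.0221, -0.0005, -0.0657] [-0.0, -10.2, 0.1] err 0.0 [-0.52  1.03  0.88  1.27 -0.54  1.85 -1.31]
(105, 40, 45) [0.0282, -0.0005, -0.0678] [-0.0, -10.2, 0.1] err 0.0 [-0.51  1.04  0.88  1.25 -0.54  1.86 -1.31]
(112, 40, 45) [0.0338, -0.0004, -0.069] [-0.0, -10.2, 0.1] err 0.0 [-0.5   1.05  0.88  1.23 -0.55  1.86 -1.32]
```

>>> arm_command(commands=[0.0014,0,-0.0165,0,-5,0,0.1,0.004,0,-0.032,0,-10,0,0.1,0.0051,0,-0.038,0,-10,0,0.1,0.0056,0,-0.0447,0,-10,0,0.1,0.0085,0,-0.051,0,-10,0,0.1,0.0127,0,-0.0565,0,-10,0,0.1,0.0127,0,-0.0565,0,-10,0,0.1])

```text
t: 17.85
eef_pos: [0.5599, 0.0183, 0.1602]
tool_rot: [-0.021, 0.939, -0.057, -0.339]
contact_force: [-0.1, -0.3, -1.9]
gripper_width: 0.237
grasp_force: 80.5
```

```bash
python3 - <<'E'
from plan import *
c=read_camera("scene"); d=read_camera("top"); cv2.imwrite("pics/lift2.png",np.hstack([cv2.resize(c["img"][150:290,160:330],(425,350),interpolation=cv2.INTER_CUBIC),cv2.resize(d["img"][85:195,195:295],(318,350))])[:,:,::-1])
rows([(80,40,42),(90,40,44),(97,40,45),(105,40,45),(112,40,45)])
I=c["img"].astype(int); q=[]
for n,cc in (("s",c),("t",d)):
    I=cc["img"].astype(int); win=np.zeros(I.shape[:2],bool)
    if n=="s": win[160:290,160:260]=1
    else: win[85:180,205:285]=1
    dk=win&(I.max(2)<75)&(I[...,1]-I[...,0]<25); wh=win&(I.min(2)>170)
    for nm,m in (("dark",dk),("white",wh)):
        v,u=np.where(m); print(n,nm,m.sum(),(u.min(),u.max(),v.min(),v.max()) if m.any() else "")
E
```

```text
17.85 [-0.5612  0.9551  0.8885  1.4489 -0.5596  1.7724 -1.2507] [0.5599 0.0183 0.1602] [-0.0819 -0.3296 -1.9063]
(80, 40, 42) [0.0006, 0.0, 0.0007] [-0.0, -0.3, 0.1] err 0.0 [-0.53  1.02  0.89  1.31 -0.54  1.82 -1.3 ]
(90, 40, 44) [0.0045, 0.0, -0.0059] [-0.0, -0.3, 0.1] err 0.0 [-0.53  1.02  0.89  1.29 -0.54  1.84 -1.3 ]
(97, 40, 45) [0.0083, 0.0, -0.01] [-0.0, -0.3, 0.1] err 0.0 [-0.52  1.03  0.88  1.27 -0.54  1.85 -1.31]
(105, 40, 45) [0.0139, 0.0001, -0.0131] [-0.0, -0.3, 0.1] err 0.0 [-0.51  1.04  0.88  1.25 -0.55  1.86 -1.31]
(112, 40, 45) [0.0192, 0.0001, -0.0152] [-0.0, -0.3, 0.1] err 0.0 [-0.5   1.05  0.88  1.23 -0.55  1.86 -1.32]
s dark 1590 (np.int64(160), np.int64(259), np.int64(160), np.int64(254))
s white 752 (np.int64(160), np.int64(241), np.int64(190), np.int64(236))
t dark 1049 (np.int64(219), np.int64(264), np.int64(106), np.int64(163))
t white 93 (np.int64(226), np.int64(256), np.int64(112), np.int64(167))
```

>>> arm_command(commands=[0.0025,0,-0.003,0,0,0,0.1,0.0045,0,-0.0059,0,0,0,0.1,0.0083,0,-0.01,0,0,0,0.1,0.0139,0,-0.0131,0,0,0,0.1,0.0192,0,-0.0152,0,0,0,0.1,0.0192,0,-0.0152,0,0,0,0.1,0.0192,0,-0.0152,0,0,0,0.1])

```text
t: 18.65
eef_pos: [0.5835, 0.0152, 0.1586]
tool_rot: [-0.021, 0.938, -0.057, -0.34]
contact_force: [-0.3, 0.2, -1.6]
gripper_width: 0.242
grasp_force: 80.5
```

```bash
cat > chk.py <<'E'
from plan import *
for n in ("scene","top"):
    cc=read_camera(n); I=cc["img"].astype(int); win=np.zeros(I.shape[:2],bool)
    if n=="scene": win[190:290,160:262]=1
    else: win[85:185,205:290]=1
    cork=win&(I[...,0]-I[...,2]>55)&(I[...,2]<140); wh=win&(I.min(2)>150)
    for nm,m in (("cork",cork),("white",wh)):
        if m.sum()<20: print(n,nm,m.sum()); continue
        s,q,bp=box(cc,m,.030 if nm=="white" else .024); w=bp/1e3-B[:2]; print(n,nm,s); print((np.c_[w@bx[:2],w@by[:2]]*1e3).round(1).tolist())
E
python3 chk.py
```

```text
18.65 [-0.527   0.9874  0.8776  1.3739 -0.5695  1.8067 -1.2628] [0.5835 0.0152 0.1586] [-0.3228  0.1599 -1.568 ]
scene cork [ 161  220   96   69 2089]
[[-80.7, -80.4], [121.7, -81.7], [122.9, 100.3], [-79.5, 101.6]]
scene white [ 178  203   57   66 1799]
[[-90.3, -88.6], [81.6, -76.1], [70.4, 77.2], [-101.5, 64.7]]
top cork [258 106  18  41 296]
[[-11.0, -86.1], [119.9, -84.4], [119.2, -30.8], [-11.7, -32.6]]
top white [243 120  28  51 591]
[[-93.7, -82.8], [71.6, -82.2], [71.3, -3.4], [-93.9, -3.9]]
```

```bash
python3 - <<'E'
from plan import *
for t,z,th in ((-15,85,40),(-60,85,40),(-90,80,20),(-90,60,0)):
    p,rot=lifter_tcp(t,z,th,0,up=8.7); print(go(o,p,rot))
E
```

```text
18.75 [-0.5274  0.9869  0.8778  1.3743 -0.5695  1.8066 -1.2628] [0.5833 0.0153 0.1589] [ 0.4635  0.2368 -0.7792]
[-0.0362 -0.0002 -0.0087 -0.0267 -0.1254  0.0927]
[-0.0707 -0.0002  0.0202 -0.0267 -0.1254  0.0927]
[-0.0866 -0.0002  0.0937 -0.0426 19.8746  0.0871]
[-0.0528 -0.0001  0.1551 -0.0579 39.8746  0.0796]
```

>>> arm_command(commands=[-0.018,0,-0.004,0,0,0,0.1,-0.036,0,-0.0087,0,0,0,0.1,-0.0707,0,0.02,0,0,0,0.1,-0.078,0,0.057,0,8,0,0.1,-0.0866,0,0.0937,0,16,0,0.1,-0.07,0,0.125,0,24,0,0.1,-0.0528,0,0.155,0,32,0,0.1,-0.0528,0,0.155,0,39.8,0,0.1])

```text
t: 19.55
eef_pos: [0.4412, 0.0327, 0.0727]
tool_rot: [-0.001, 0.998, -0.06, -0.0]
contact_force: [0.1, 1.4, -1.5]
gripper_width: 0.239
grasp_force: 80.5
```

```bash
python3 chk.py; python3 - <<'E'
from plan import *
print(Rt(o).as_matrix()[:,0])
c=read_camera("scene"); d=read_camera("top"); cv2.imwrite("pics/flip.png",np.hstack([cv2.resize(c["img"][170:300,140:300],(430,350),interpolation=cv2.INTER_CUBIC),cv2.resize(d["img"][85:195,195:295],(318,350))])[:,:,::-1])
E
```

```text
19.55 [-0.9962  0.5602  1.0073  2.2708 -0.77    0.704  -1.1212] [0.4412 0.0327 0.0727] [ 0.1308  1.3849 -1.5437]
scene cork [ 161  211   96   78 2243]
[[-80.8, -80.4], [121.7, -81.7], [122.9, 100.3], [-79.6, 101.6]]
scene white [ 178  220   51   49 1364]
[[-15.1, -70.2], [71.3, -70.4], [71.5, 72.8], [-14.8, 73.0]]
top cork [220 102  56  45 868]
[[-11.0, -84.1], [119.6, -84.8], [120.5, 84.9], [-10.1, 85.6]]
top white [ 217  116   54   65 2357]
[[-131.7, -82.9], [71.7, -83.4], [72.1, 78.9], [-131.3, 79.4]]
19.65 [-0.9978  0.5559  1.0098  2.2743 -0.7678  0.7078 -1.1223] [0.4382 0.0329 0.0735] [-0.1535  0.3759 -0.877 ]
[ 0.9925 -0.1219 -0.0043]
```

View pics/flip.png

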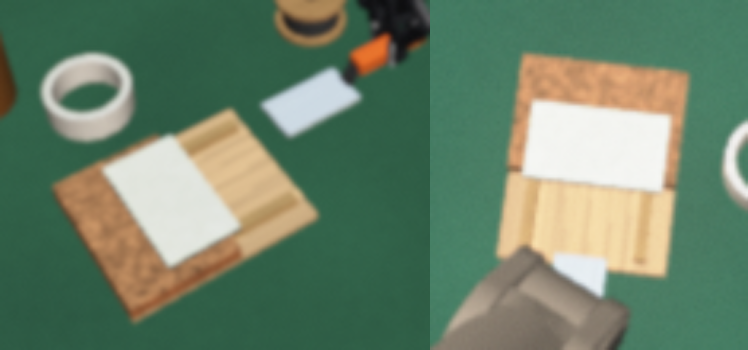

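The cover is turned, white face up at (175,200) in the scene panel, but its -x edge overhangs the step by about 10 mm. I'll nudge it fully onto the cork with the blade tip.

```bash
python3 - <<'E'
from plan import *
for t in (-90,-25,-15,0,8):
    p,rot=lifter_tcp(t,25.5,0,0,up=8.7,y=1); print(t,go(o,p,rot))
E
```

```text
19.75 [-0.9943  0.5599  1.0092  2.2632 -0.7668  0.7138 -1.1233] [0.4437 0.0335 0.0748] [ 1.109   0.7918 -0.7412]
-90 [ 0.001   0.0001  0.0356 -0.285   0.1291  0.1075]
-25 [ 0.066   0.0002  0.0354 -0.285   0.1291  0.1075]
-15 [ 0.076   0.0002  0.0354 -0.285   0.1291  0.1075]
0 [ 0.091   0.0002  0.0354 -0.285   0.1291  0.1075]
8 [ 0.099   0.0003  0.0354 -0.285   0.1291  0.1075]
```

>>> arm_command(commands=[0.01,0,0.015,0,0,0,0.1,0.03,0,0.03,0,0,0,0.1,0.05,0,0.0345,0,0,0,0.1,0.06,0,0.0345,0,0,0,0.1,0.06,0,0.0345,0,0,0,0.1,0.06,0,0.0345,0,0,0,0.1])

```text
t: 20.35
eef_pos: [0.5042, 0.025, 0.0396]
tool_rot: [-0.001, 0.998, -0.061, -0.001]
contact_force: [-1.3, -0.7, -1.3]
gripper_width: 0.239
grasp_force: 80.5
```

>>> arm_command(commands=[0,0,0,0,0,0,0.1])

```text
t: 20.45
eef_pos: [0.5034, 0.0253, 0.0395]
tool_rot: [-0.001, 0.998, -0.061, -0.001]
contact_force: [-0.9, -0.1, -1.3]
gripper_width: 0.236
grasp_force: 80.5
```

>>> arm_command(commands=[0,0,0,0,0,0,0.1])

```text
t: 20.55
eef_pos: [0.5035, 0.0255, 0.0394]
tool_rot: [-0.001, 0.998, -0.061, -0.001]
contact_force: [0.0, 0.5, -1.2]
gripper_width: 0.237
grasp_force: 80.5
```

>>> arm_command(commands=[0.006,0,0,0,0,0,0.1,0.012,0,0,0,0,0,0.1,0.016,0,0,0,0,0,0.1,0.02,0,0,0,0,0,0.1,0.024,0,0,0,0,0,0.1,0.028,0,0,0,0,0,0.1,0.028,0,0,0,0,0,0.1])

```text
t: 21.25
eef_pos: [0.5326, 0.0217, 0.0392]
tool_rot: [-0.001, 0.998, -0.061, -0.0]
contact_force: [0.2, -0.2, -0.3]
gripper_width: 0.234
grasp_force: 80.5
```

```bash
python3 chk.py
```

```text
21.25 [-0.8073  0.7181  0.8853  2.078  -0.842   0.7537 -1.07  ] [0.5326 0.0217 0.0392] [ 0.2008 -0.1546 -0.2641]
scene cork [ 161  230   96   59 1794]
[[-80.7, -80.4], [121.7, -81.7], [122.9, 100.3], [-79.5, 101.6]]
scene white [ 176  218   69   52 1900]
[[-89.6, -68.6], [80.1, -68.8], [80.2, 72.9], [-89.5, 73.0]]
top cork [220 102  56  66 820]
[[-83.8, -83.7], [120.0, -84.8], [120.9, 84.9], [-82.9, 86.0]]
top white [ 225  114   46   33 1024]
[[-17.3, -73.9], [80.5, -75.1], [82.3, 69.5], [-15.5, 70.7]]
```

>>> arm_command(commands=[0.003,0,0,0,0,0,0.1,0.006,0,0,0,0,0,0.1,0.009,0,0,0,0,0,0.1,0.011,0,0,0,0,0,0.1,0.011,0,0,0,0,0,0.1,0,0,0,0,0,0,0.1,-0.03,0,0,0,0,0,0.1,-0.07,0,-0.03,0,0,0,0.1])

```text
t: 22.15
eef_pos: [0.4619, 0.0301, 0.068]
tool_rot: [0.0, 0.998, -0.06, -0.001]
contact_force: [0.5, 0.4, 1.0]
gripper_width: 0.234
grasp_force: 80.5
```

>>> arm_command(commands=[-0.03,0,-0.02,0,0,0,0.1,-0.03,0,-0.02,0,0,0,0.1])

```text
t: 22.35
eef_pos: [0.4295, 0.0347, 0.0901]
tool_rot: [-0.002, 0.998, -0.06, -0.001]
contact_force: [0.7, 0.7, -1.3]
gripper_width: 0.239
grasp_force: 80.5
```

```bash
python3 chk.py; python3 - <<'E'
from plan import *
print(go(o,[.522,.178,.08],tool(-75)))
E
```

```text
22.35 [-1.0574  0.5186  1.0681  2.2852 -0.7199  0.7278 -1.1621] [0.4295 0.0347 0.0901] [ 0.6884  0.6931 -1.2603]
scene cork [ 161  211   96   78 2127]
[[-80.8, -80.4], [121.7, -81.7], [122.9, 100.3], [-79.6, 101.6]]
scene white [ 175  222   51   49 1382]
[[-3.0, -68.9], [82.6, -68.8], [82.4, 73.0], [-3.2, 72.9]]
top cork [220 102  56  66 956]
[[-93.1, -85.0], [120.1, -84.6], [119.8, 85.1], [-93.4, 84.7]]
top white [ 225  141   46   40 1131]
[[-132.0, -82.7], [-10.3, -82.9], [-10.1, 53.4], [-131.7, 53.6]]
22.45 [-1.0525  0.5229  1.064   2.2795 -0.7225  0.7262 -1.1605] [0.4334 0.0346 0.0898] [ 0.7271  0.9226 -1.4397]
[  0.0708  -0.153    0.0103  -0.1577  -0.0866 -21.8832]
```

```bash
cat > prof.py <<'E'
from plan import *
for n in ("scene","top"):
    c=read_camera(n)
    for y in (-50,0,50):
        xs=np.arange(-30,105,1.); pts=B+bx*xs[:,None]/1e3+by*y/1e3+[0,0,.030]
        u=px(c,pts).astype(np.float32); v=cv2.remap(c["img"],u[None,:,0].copy(),u[None,:,1].copy(),cv2.INTER_LINEAR)[0].astype(int)[:,2]
        w=np.where(v>165)[0]; print(n,y,xs[w[0]],xs[w[-1]]) if len(w) else print(n,y); print(v[::5].tolist())
E
python3 prof.py
```

```text
22.45 [-1.0525  0.5229  1.064   2.2795 -0.7225  0.7262 -1.1605] [0.4334 0.0346 0.0898] [ 0.7271  0.9226 -1.4397]
scene -50 1.0 81.0
[116, 116, 116, 117, 116, 119, 157, 210, 223, 224, 223, 222, 223, 223, 223, 224, 223, 223, 222, 222, 223, 221, 190, 113, 90, 90, 92]
scene 0 0.0 81.0
[142, 144, 144, 143, 143, 144, 169, 213, 223, 222, 220, 221, 221, 222, 223, 223, 221, 219, 220, 221, 222, 221, 190, 105, 87, 84, 79]
scene 50 1.0 81.0
[137, 136, 135, 134, 135, 137, 165, 213, 224, 223, 223, 223, 223, 221, 222, 224, 224, 223, 223, 222, 221, 221, 197, 115, 86, 84, 91]
top -50 1.0 82.0
[160, 161, 163, 159, 145, 100, 165, 237, 241, 241, 240, 240, 240, 241, 240, 241, 240, 239, 239, 240, 241, 239, 209, 125, 103, 102, 107]
top 0 -16.0 82.0
[161, 162, 164, 165, 149, 98, 166, 238, 241, 239, 239, 239, 239, 240, 240, 240, 239, 238, 239, 238, 240, 239, 203, 122, 107, 104, 105]
top 50 1.0 82.0
[140, 146, 143, 133, 127, 96, 164, 239, 241, 240, 241, 242, 240, 239, 239, 239, 241, 240, 240, 239, 239, 240, 208, 123, 103, 105, 112]
```

The cover now spans x of about +1 to +81 on the board, fully on the cork. Next I'll carry the lifter back to its resting spot and lay it down.

>>> arm_command(commands=[0.014,-0.03,0,0,0,-4,0.1,0.028,-0.06,0,0,0,-8,0.1,0.042,-0.09,0,0,0,-12,0.1,0.056,-0.12,0,0,0,-16,0.1,0.07,-0.152,0,0,0,-21.8,0.1,0.07,-0.152,0,0,0,-21.8,0.1,0.07,-0.152,0,0,0,-21.8,0.1])

```text
t: 23.25
eef_pos: [0.5215, 0.1763, 0.0887]
tool_rot: [-0.0, 0.992, 0.129, -0.0]
contact_force: [-0.3, -1.0, -1.9]
gripper_width: 0.237
grasp_force: 80.5
```

>>> arm_command(commands=[0,0,0.03,0,0,0,0.1,0,0,0.055,0,0,0,0.1,0,0,0.066,0,0,0,0.1,0,0,0.07,0,0,0,0.1,0,0,0.07,0,0,0,0.1])

```text
t: 23.75
eef_pos: [0.5207, 0.1755, 0.0195]
tool_rot: [-0.001, 0.992, 0.129, -0.0]
contact_force: [0.0, -0.7, -0.9]
gripper_width: 0.242
grasp_force: 80.6
```

>>> arm_command(commands=[0,0,0.002,0,0,0,0.1,0,0,0.004,0,0,0,0.1,0,0,0.005,0,0,0,0.1])

```text
t: 24.05
eef_pos: [0.5208, 0.1766, 0.0148]
tool_rot: [-0.001, 0.992, 0.129, 0.0]
contact_force: [1.0, 0.1, -0.6]
gripper_width: 0.234
grasp_force: 80.6
```

>>> arm_command(commands=[0,0,0.0015,0,0,0,0.1,0,0,0.0015,0,0,0,0.1])

```text
t: 24.25
eef_pos: [0.5208, 0.1766, 0.0135]
tool_rot: [-0.001, 0.992, 0.129, -0.0]
contact_force: [-2.9, 0.3, 5.5]
gripper_width: 0.235
grasp_force: 81.6
```

Contact with the bench. I'll release, rise straight up and check.

>>> arm_command(commands=[0,0,0,0,0,0,0.5,0,0,0,0,0,0,0.8,0,0,0,0,0,0,1,0,0,-0.01,0,0,0,1,0,0,-0.04,0,0,0,1,0,0,-0.09,0,0,0,1,0,0,-0.14,0,0,0,1,0,0,-0.18,0,0,0,1])

```text
t: 25.05
eef_pos: [0.5211, 0.1755, 0.196]
tool_rot: [-0.001, 0.992, 0.129, 0.0]
contact_force: [0.5, 0.7, 0.9]
gripper_width: 0.999
grasp_force: 0.0
```

>>> arm_command(commands=[0,-0.05,-0.02,0,0,0,1,0,-0.1,-0.02,0,0,0,1,0,-0.15,-0.02,0,0,0,1,0,-0.15,-0.02,0,0,0,1,0,-0.15,-0.02,0,0,0,1])

```text
t: 25.55
eef_pos: [0.4814, 0.3227, 0.2133]
tool_rot: [-0.001, 0.991, 0.131, -0.0]
contact_force: [0.6, -0.9, 0.6]
gripper_width: 1.001
grasp_force: 0.0
```

```bash
python3 prof.py | grep -v '\[[0-9]*, '; python3 - <<'E'
from plan import *
for n in ("scene","top"):
    c=read_camera(n); I=c["img"].astype(int); u0=px(c,[.55,.19,.02])[0]; v,u=np.indices(I.shape[:2]); near=np.hypot(u-u0[0],v-u0[1])<60
    for nm,m,z in (("handle",(I[...,0]>190)&(I[...,1]>60)&(I[...,1]<150)&(I[...,2]<60),.034),("blade",(I.min(2)>185)&(I[...,2]>=I[...,0]-5),.005)):
        if (m&near).sum()>20: print(n,nm,box(c,m&near,z)[1])
    T=dict(np.load(n+"0.npz"))["img"].astype(int); d=(abs(I-T).sum(2)>90).astype(np.uint8)
    k,_,s,cen=cv2.connectedComponentsWithStats(d); print([(s[i,4],cen[i].round().tolist()) for i in range(1,k) if s[i,4]>15])
    if n=="scene": cv2.imwrite("pics/final.png",c["img"][:,:,::-1])
E
```

```text
25.55 [-1.4677  0.5471  1.0833  1.8556 -0.5505  1.0777 -1.4773] [0.4814 0.3227 0.2133] [ 0.5735 -0.9399  0.5779]
scene -50 1.0 81.0
scene 0 0.0 81.0
scene 50 0.0 82.0
top -50 0.0 82.0
top 0 -21.0 82.0
top 50 1.0 82.0
25.65 [-1.4646  0.5461  1.0857  1.8575 -0.5502  1.0774 -1.477 ] [0.4826 0.3195 0.2135] [-0.5304 -0.6163  0.4404]
scene handle ((523.201904296875, 179.2902374267578), (87.01268005371094, 19.887351989746094), 14.75751781463623)
scene blade ((619.011962890625, 203.134521484375), (85.13638305664062, 46.19041061401367), 14.977452278137207)
[(np.int32(33), [413.0, 1.0]), (np.int32(5636), [439.0, 47.0]), (np.int32(67), [389.0, 23.0]), (np.int32(21), [382.0, 59.0]), (np.int32(16), [378.0, 64.0]), (np.int32(110), [423.0, 65.0]), (np.int32(265), [378.0, 83.0]), (np.int32(70), [390.0, 92.0]), (np.int32(191), [436.0, 106.0]), (np.int32(256), [389.0, 111.0]), (np.int32(37), [373.0, 111.0]), (np.int32(374), [400.0, 129.0]), (np.int32(199), [378.0, 130.0]), (np.int32(22), [414.0, 127.0]), (np.int32(2776), [377.0, 184.0]), (np.int32(301), [204.0, 150.0]), (np.int32(96), [404.0, 152.0]),
[... 169 characters left out ...]
 handle ((519.92578125, 173.41708374023438), (88.01461029052734, 19.54012107849121), 14.788750648498535)
top blade ((617.0224609375, 199.91824340820312), (88.2229995727539, 48.8389778137207), 14.672477722167969)
[(np.int32(2259), [246.0, 140.0]), (np.int32(5560), [55.0, 211.0]), (np.int32(295), [102.0, 152.0]), (np.int32(730), [186.0, 169.0]), (np.int32(659), [124.0, 179.0]), (np.int32(378), [344.0, 200.0]), (np.int32(4572), [41.0, 341.0]), (np.int32(50), [2.0, 306.0]), (np.int32(48), [228.0, 358.0]), (np.int32(190), [218.0, 365.0]), (np.int32(33), [235.0, 357.0]), (np.int32(50), [276.0, 368.0]), (np.int32(138), [119.0, 369.0]), (np.int32(30), [191.0, 377.0]), (np.int32(20), [206.0, 380.0])]
```

The lifter lies flat and released. The only picture differences from the start are the arm, the cover, the lifter and the emptied rack.

```bash
python3 -c "
from station import hand_in; print(hand_in())"
```

```text
the job is handed in; nothing more can be done
None
```

I handed the job in at about 26 s: the cover lies flat on the cork, white face up, never touched by the robot. The lifter is flat on the bench and released, and the other things stand where they were.

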